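# Prop the guard open and turn the soldering iron's heat knob to its stop

## Robot

A 7-joint arm with a two-finger parallel gripper is mounted at the origin on the work surface. World frame = base frame: x ahead of the robot, y to its left, z up, the work surface at z = 0. Lengths are in m, angles in degrees, forces in N, time in s.
With the tool pointing down it reaches from about 0.425 to 0.825 m from the base axis. Payload 3.6 kg.
Tool frame: the origin (TCP) lies midway between the tips of the shut fingers; the grasp point (between the pads) lies 19 mm behind it; z points along the fingers, x is the direction in which the jaws open and shut, and the axes are right-handed (so a half turn about z gives the same grasp; the last joint's range is limited). The gripper opens to 85 mm and grips with 20 to 120 N. Pads are 22 mm wide; open, the fingers measure 114 mm over their backs; the gripper's body (76 mm by 85 mm) begins 54 mm behind the grasp point. The pads swing forward as they close: fully open they stand 13 mm farther back than shut.
Start: joints at [-68.325, 35.231, -0.722, 81.555, 0.464, 63.22, -2.315], TCP at [0.256, 0.597, 0.201] pointing down, gripper open.
Joint ranges: [-178.69, 178.69], [-17.37, 117.87], [-77.05, 75.6], [15.02, 138.74], [-78.02, 258.01], [0.78, 113.62], [-162.83, 162.83]. Speed limits (degrees/s): [159.86, 159.86, 180, 180, 180, 180, 180].

## Interface

Orientations are given as [roll, pitch, yaw] about the fixed x, y, z axes, in that order (R = Rz(yaw) Ry(pitch) Rx(roll)).
In Python, from workcell import bot gives the robot as it stands.
- The arm moves only by the tool jog_arm, never from a script. Its argument "motion" is one flat list of numbers, 7 for each row, row after row: the shift along the tool's x, y, z in units of 25 mm (1.0 is 25 mm), then the turn, a rotation vector about the tool's x, y, z in units of 10 degrees (1.0 is 10 degrees), then the opening, from 0 (shut) to 1 (fully open). In form: [tx, ty, tz, rx, ry, rz, claw, tx, ty, tz, rx, ry, rz, claw, ...]. A call has 1 to 10 rows; each row shifts and turns the commanded pose from where the row before left it, along the tool's axes as they then stand; what a row does not reach is not made up. A row lasts 1/8 s, in which the tool goes at most 62.5 mm and 10.7 degrees, less where a joint would pass 70% of its speed; a pose out of reach is approached as far as the arm can. A call is refused whole if a number of a shift passes 1 or a number of a turn 1, either way. A call with a gripper value outside its range is refused whole. The fingers move at their own pace and stop on an object; "newtons" is the grip in N (left out, the last holds). Time passes only in rows, so rows that do not move let the fingers close. It gives the time, the measured TCP pose, the force and the opening at its end, in the units of the state.
- bot.read_state(): the state, without advancing time (a new reading comes with each control period).
- bot.snapshot(name): name is "side" or "top"; returns a dict with "image" (420x560x3 uint8, blue, green, red), "mtx" (3x3 intrinsics, pixels), "k1" (the pictures are not rectified: a ray, as slopes to the right and down, at radius r is drawn at 1 + k1 r^2 times it, then the intrinsics apply), "R" (3x3) and "t" (3): a world point X has camera coordinates R X + t. Camera axes: x right, y down, z forward; pixel columns grow to the right and rows downward; lengths in m; the calibration is good to about 2 mm. A picture is of the moment at which its call begins. There is no depth.
- bot.finish_job(): hands the job in, once; it reports no verdict.
The state is a dict: "time_s": time; "joint_positions": joint angles; "qd": joint speeds; "joint_torque": joint torques, N m; "ee_pos": TCP position; "orientation": TCP orientation; "wrist_force": force on the tool from outside, world axes, zero at the start; "wrist_torque": the same for the moment, N m; "finger_gap": finger opening in m.
Only numpy, scipy, OpenCV 4.12 (cv2) and the standard library are available. Lean on these libraries where they do the work, as an engineer would, in place of code of your own. Each camera call takes 0.05 s, during which the arm holds its last target. There are 200 camera calls.

## Task

Lift the sprung orange guard cover of the soldering-iron control with the nose of the wooden prop, and plant the prop fully home in the floating socket block in front of the hinge, feeling gently for the socket, so that the cover stays propped open on its nose. Then turn the black knob underneath gently clockwise until it meets its stop, let go and leave the cover propped. Do not strain the cover, the prop or the knob, and leave everything else on the bench alone.

Things in the scene. Friction and masses are not known exactly. Their poses are not given: they have to be found in the camera images.
- control: Fixed grey box, 170 x 170 mm, 50 mm high; origin at the centre of its underside. Its x axis points from its front (lip side, towards the robot) to the hinge at the rear, y left, z up. On the top panel: knob axis at x = -50 mm, recess with the socket block at x = 20 mm, hinge line (along y) at x = 50 mm, 62 mm above the bench. Thin steel side frames at y = +-62 mm, up to 110 mm high.
- cover (a joint): Angle of the hinged orange cover. 0 = closed: it then slopes up from the hinge towards the robot at 22 degrees (0.384 rad) above level. Grows as it swings up and back; vertical is 1.187, limit 1.75. A light spring and its weight shut it from any angle (about 1 N at the free edge; 2 N at the nose of the seated prop). Propped on the seated prop's nose it stands at 1.2 to 1.5.
- hinge (a point): Middle of the cover's hinge line; the plane of the cover's underside passes through it.
- cover_lip (a point): Middle of the cover's red free edge, on its underside; moves with the cover. The cover is a flat translucent orange plate 136 mm wide, 178 mm from the hinge to this edge, 4 mm thick; closed, the edge juts 30 mm beyond the box's front face and is about 129 mm above the bench.
- knob (a joint): Angle of the heat knob, rad, growing clockwise seen from above; hard stop at 2.0; stiff to turn, about 0.12 N m, and it stays where it is left. At 1.35 the bar grip lies along the box's x axis. Thin plastic: hold it with about 25 N, and do not wrench it against the stop.
- knob_grip (a point): Point on the knob's axis, 26 mm above the panel, the height to grip. The black knob is a bar 50 mm long, 14 mm wide, standing from 5 to 35 mm above the panel, on a disc of 52 mm diameter and 5 mm height; a white line marks one arm of the bar.
- prop_grip (a point): Where to grip the loose wooden prop (about 0.2 kg, 104 mm tall, standing upright): centre of its body, 88 mm above its foot. Body 26 mm (its x) by 40 mm (its y), from 30 to 104 mm above the foot. Grip it on the two faces 40 mm apart (across its y), so that the nose stays free.
- prop_foot (a point): Centre of the underside of the prop's foot, same axes as prop_grip. Steel shank 20 x 30 mm, 30 mm long, its last 8 mm a pilot of only 16 x 26 mm; above it the body's shoulder. Fully home in the socket, nose towards the hinge, the shoulder rests on the socket block; let go, the prop leans in its play by up to 9 degrees.
- flux_jar: Bystander: glass jar with steel cap, 60 mm wide, 85 mm high; origin under its centre.
- tape_roll: Bystander: black tape roll lying flat, 90 mm wide, 30 mm high.
- marker: Bystander: white and red marker, 135 mm long, 16 mm thick.
- tape_measure: Bystander: tape measure, 65 x 40 x 60 mm.
- putty_tin: Bystander: steel tin, 90 mm wide, 70 mm high.
- prop_nose (a point): Middle of the tip of the prop's dark nose, 47 mm from the prop's axis along its +x, 84 mm above its foot. The nose is 34 mm long, 12 mm thick (78 to 90 mm above the foot), 40 mm wide.
- recess (a point): Middle of the square recess in the panel, 52 mm above the bench (box x = 20 mm). In it floats a dark steel socket block with two yellow bars, 50 x 62 mm, top 2 mm above the panel. It was left up to 4 mm off this middle, in box x and in box y, not measured here, and stiffly stays there: find it by feel or by eye. Its socket goes through its middle: 22.5 mm (box x) by 32.5 mm (box y), 40 mm deep.
Things that resemble listed ones, but are neither listed nor needed, are in the scene too. What is shaped like the part that bears prop_grip but green is not meant.

How it is judged (in metres and radians):
On the way:
1. the prop stands fully home in the socket, let go, with the cover leaning on it, upright or beyond (z of prop_foot in the frame of control below 0.027 m and horizontal distance between prop_foot and recess below 0.009 m and angle between prop_foot's own z axis and vertical below 0.2 rad and value of joint cover above 1.1 rad and contact force between prop and cover above 0.2 N and contact force between the fingers and prop below 0.1 N), for 0.3 s.
At the end, for the whole second after the job is handed in: The prop stands at rest in the socket, its foot under 27 mm above the bench (home: 22) and within 9 mm of the recess's middle, within 11 degrees of upright; the cover leans on it, nearly upright or beyond (joint above 1.1); the knob is within 0.08 rad of its clockwise stop (above 1.92) (z of prop_foot in the frame of control below 0.027 m and horizontal distance between prop_foot and recess below 0.009 m and angle between prop_foot's own z axis and vertical below 0.2 rad and value of joint cover above 1.1 rad and contact force between prop and cover above 0.2 N and value of joint knob above 1.92 rad and linear speed of prop below 0.02 m/s); the robot touches nothing.
It fails at once if the cover is strained: more than 15 N on it (contact force between cover and anything else above 15 N).
It fails at once if the prop is forced against the control box with more than 25 N (contact force between prop and control above 25 N).
It fails at once if the knob is squeezed or wrenched: the fingers' forces on it add up to more than 90 N (contact force between the fingers and knob above 90 N).
It fails at once if a bystander is moved more than 25 mm (distance of any of flux_jar, tape_roll, marker, tape_measure, putty_tin from where it was at the start of the episode above 0.025 m).
It also fails if it takes over 72 s, if anything falls off the work surface, if the arm or the gripper's body presses on something with over 40 N, if the wrist force passes 120 N, or if a joint passes its speed limit or range.

## Working session

There is one attempt and no reset: what is moved stays moved. The work goes in short steps, Python scripts to look and compute and a tool call to move; the robot and the scene stay as the last step left them, time stands still between calls to the robot, and variables do not carry over. Pictures are saved under pics/ and viewed, about 8 in all and at most 12, crops included, and the job is handed in when it is done.

Besides the shell and the picture viewer there is one more tool, called after "Call:" as name(argument=value, ...), one argument or row to a line, values as JSON. jog_arm: Moves the arm, as the interface text tells. Its arguments: {"type":"object","properties":{"motion":{"type":"array"},"newtons":{"type":"number"}},"required":["motion"]}

```bash
ls; mkdir -p pics; python3 - <<'E'
from workcell import bot
import cv2,pickle
print(bot.read_state())
for n in("side","top"):
    s=bot.snapshot(n); cv2.imwrite(f"pics/{n}0.png",s["image"]); pickle.dump(s,open(f"{n}0.pkl","wb")); print(n,s["mtx"],s["k1"],s["R"],s["t"])
E
```

```text
pics
{'time_s': 0.0, 'joint_positions': array([-68.32624938,  35.28988416,  -0.7226274 ,  81.64425317,
         0.46354955,  63.21939156,  -2.31411719]), 'qd': array([-0.05149608, -0.03675355,  0.00547986, -0.04019232,  0.02680181,
       -0.07716987, -0.01210821]), 'joint_torque': array([ 2.07193034e-04, -4.69213951e+01,  2.59321639e-01, -1.71039695e+01,
        9.95570503e-03,  9.69458604e-03, -1.00668922e-05]), 'ee_pos': array([0.25562984, 0.59667632, 0.19951414]), 'orientation': array([1.79998103e+02, 1.50653694e-01, 6.68119376e+01]), 'wrist_force': array([ 0.11069947, -0.28136974,  1.03981183]), 'wrist_torque': array([-0.00424215, -0.01091014,  0.04561892]), 'finger_gap': 0.08546274358589386}
side [[501.16319228   0.         281.73839973]
 [  0.         501.16319228 213.12257441]
 [  0.           0.           1.        ]] -0.17787077660531775 [[ 0.85677398 -0.51567097 -0.00466872]
 [-0.30184792 -0.494131   -0.81530509]
 [ 0.41812221  0.69994143 -0.57901279]] [-0.49129792  0.28586468  1.02697031]
top [[515.48038365   0.         283.42853508]
 [  0.         515.48038365 209.95882848]
 [  0.           0.           1.        ]] -0.08866669610714237 [[-0.00650203 -0.9997568  -0.02107292]
 [-0.98085965  0.01047742 -0.19443396]
 [ 0.19460747  0.01940536 -0.98068923]] [0.02908781 0.56558344 1.52962666]
```

View pics/side0.png

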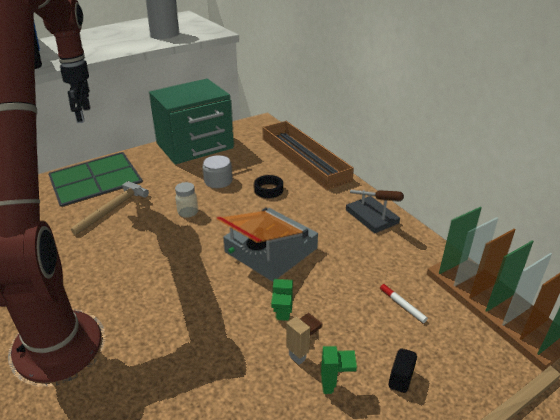

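View pics/top0.png

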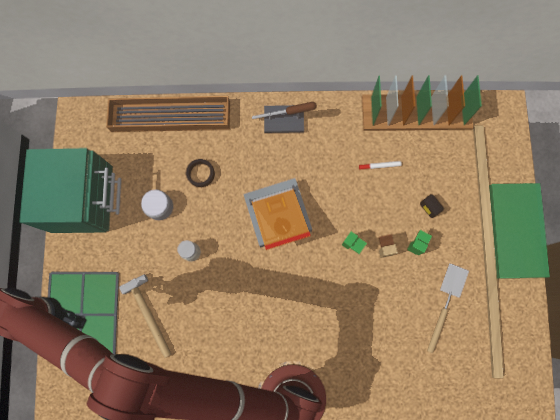

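The side view shows the orange cover at about (262,225), the tan prop at (299,340) with its nose at (312,322), and green decoys on either side of it. In the top view the control is at about (278,215), the lip at (287,240) and the prop at (389,246) with its nose pointing up. I'll zoom in next.

```bash
cat > h.py <<'E'
import numpy as np,cv2,pickle
def load(n): return pickle.load(open(n+".pkl","rb"))
def ray(s,uv):
    k=s["k1"]; d=np.array([[ (uv[0]-s["mtx"][0,2])/s["mtx"][0,0],(uv[1]-s["mtx"][1,2])/s["mtx"][1,1]]])[0]
    u=d.copy()
    for _ in range(20): u=d/(1+k*(u@u))
    return -s["R"].T@s["t"], s["R"].T@np.array([u[0],u[1],1])
def onz(s,uv,z):
    o,d=ray(s,uv); return o+d*(z-o[2])/d[2]
def proj(s,X):
    X=np.atleast_2d(X); c=X@s["R"].T+s["t"]; p=c[:,:2]/c[:,2:]
    p=p*(1+s["k1"]*(p**2).sum(1,keepdims=True)); return p*s["mtx"][0,0]+s["mtx"][:2,2]
def tri(s1,u1,s2,u2):
    (a,b),(c,d)=ray(s1,u1),ray(s2,u2)
    t=np.linalg.lstsq(np.c_[b,-d],c-a,rcond=None)[0]; p,q=a+b*t[0],c+d*t[1]
    return (p+q)/2,np.linalg.norm(p-q)
def crop(s,x,y,w,h,f,out):
    cv2.imwrite(out,cv2.resize(s["image"][y:y+h,x:x+w],None,fx=f,fy=f,interpolation=cv2.INTER_CUBIC))
E
python3 - <<'E'
from h import *
t,s=load("top0"),load("side0")
a=cv2.resize(t["image"][170:270,235:435],None,fx=4,fy=4,interpolation=cv2.INTER_CUBIC)
b=cv2.resize(s["image"][200:400,210:360],None,fx=3,fy=3,interpolation=cv2.INTER_CUBIC)
cv2.imwrite("pics/a.png",a);cv2.imwrite("pics/b.png",b)
E
```

```text
(no output)
```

View pics/a.png

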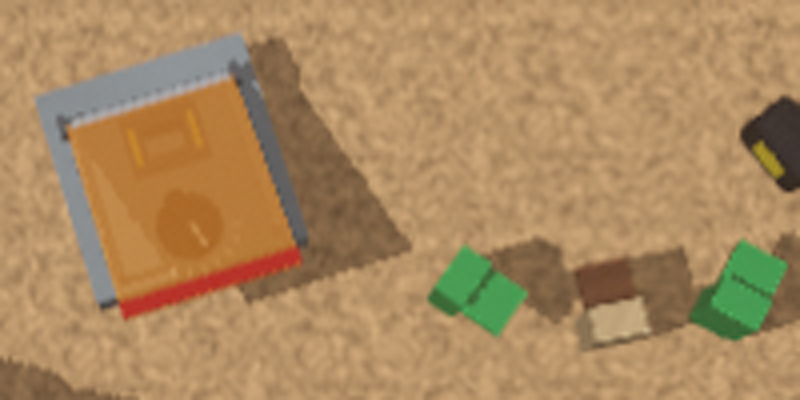

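View pics/b.png

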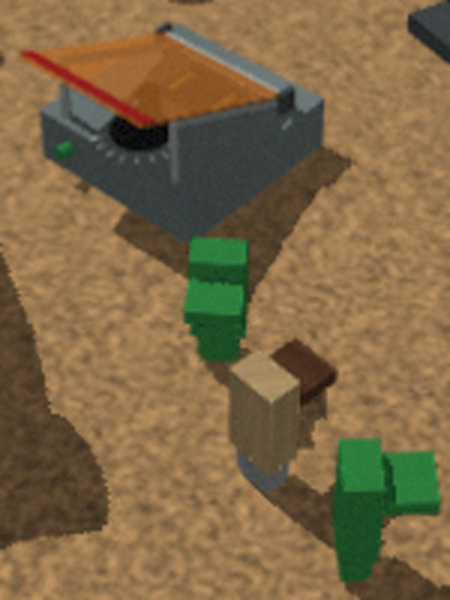

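```bash
python3 - <<'E'
from h import *
np.set_printoptions(precision=4,suppress=True)
t,s=load("top0"),load("side0")
A=lambda u,v:np.array([235+(u+.5)/4-.5,170+(v+.5)/4-.5]); B=lambda u,v:np.array([210+(u+.5)/3-.5,200+(v+.5)/3-.5])
im=t["image"].astype(int)
b,g,r=im[...,0],im[...,1],im[...,2]
red=((r>150)&(g<80)&(b<80)).astype(np.uint8); red[:200]=0;red[:,330:]=0
n,l,st,c=cv2.connectedComponentsWithStats(red); print(st,c)
rect=cv2.minAreaRect(np.argwhere(l==1+np.argmax(st[1:,4]))[:,::-1].astype(np.float32)); print(rect)
P=[onz(t,A(*p),z) for p,z in [((38,98),.05),((243,36),.05),((68,125),.062),((240,78),.062),((122,318),.131),((300,262),.131),((135,146),.052),((194,129),.052)]]
for p in P: print(p)
for i in(0,2,4,6):
    d=P[i+1]-P[i]; print("yaw",np.degrees(np.arctan2(d[1],d[0]))+90,np.linalg.norm(d))
print("lip tri",tri(t,A(122,318),s,B(22,52)),tri(t,A(300,262),s,B(150,125)))
m=((r>150)&(g>110)&(b<60)).astype(np.uint8); m[:,330:]=0
n,l,st,c=cv2.connectedComponentsWithStats(m);print("yellow",[(q[4],cc) for q,cc in zip(st,c) if 3<q[4]<200])
# white line
for p in((190,222),(207,245)): print("line",onz(t,A(*p),.085))
# prop
tan=((r>185)&(g>165)&(b>120)).astype(np.uint8);tan[:, :378]=0;tan[:,402:]=0;tan[:235]=0;tan[262:]=0
pts=np.argwhere(tan)[:,::-1].astype(np.float32);rc=cv2.minAreaRect(pts);print("prop top",len(pts),rc,onz(t,pts.mean(0),.104))
Q=[onz(t,A(*p),.104) for p in((585,303),(643,295),(651,332),(594,341))]
print(np.array(Q),np.mean(Q,0))
N=[onz(t,A(*p),.090) for p in((575,267),(633,259))];print("nose",np.array(N))
S=[onz(s,B(*p),.104) for p in((230,367),(258,352),(300,376),(270,400))];print("side",np.array(S),np.mean(S,0))
G=[onz(s,B(*p),.09) for p in((298,340),(336,375))];print(np.array(G))
E
```

```text
[[     0      0    560    420 235013]
 [   265    232     45     18    187]] [[279.4939 209.4755]
 [287.1818 240.2406]]
((287.3929138183594, 240.2443084716797), (4.115461826324463, 46.17347717285156), 72.47443389892578)
[0.6185 0.1464 0.05  ]
[ 0.6664 -0.0136  0.05  ]
[0.5942 0.1219 0.062 ]
[ 0.6298 -0.0109  0.062 ]
[0.4362 0.0764 0.131 ]
[ 0.4758 -0.0527  0.131 ]
[0.5791 0.0708 0.052 ]
[0.5921 0.0251 0.052 ]
yaw 16.646037008917958 0.167034279875364
yaw 15.025785283967721 0.1374690143755923
yaw 17.057167091521805 0.13497001474742468
yaw 15.801924714416032 0.04746563876137093
lip tri (array([0.438 , 0.0758, 0.1307]), np.float64(0.0037815563073540347)) (array([ 0.4798, -0.0541,  0.1276]), np.float64(0.0075590022113036165))
yellow [(np.int32(4), array([282.75, 225.5 ])), (np.int32(4), array([284.5, 228.5])), (np.int32(5), array([273. , 241.4]))]
line [0.5137 0.0279 0.085 ]
line [0.4961 0.0153 0.085 ]
prop top 49 ((390.176513671875, 253.20590209960938), (14.55213737487793, 11.884245872497559), 75.96376037597656) [ 0.4318 -0.2908  0.104 ]
[[ 0.4471 -0.2625  0.104 ]
 [ 0.4525 -0.3055  0.104 ]
 [ 0.4251 -0.3101  0.104 ]
 [ 0.419  -0.2679  0.104 ]] [ 0.4359 -0.2865  0.104 ]
nose [[ 0.4759 -0.2585  0.09  ]
 [ 0.4814 -0.3021  0.09  ]]
side [[ 0.4205 -0.2721  0.104 ]
 [ 0.4427 -0.2705  0.104 ]
 [ 0.4544 -0.3019  0.104 ]
 [ 0.4273 -0.3088  0.104 ]] [ 0.4362 -0.2883  0.104 ]
[[ 0.4781 -0.2643  0.09  ]
 [ 0.482  -0.3032  0.09  ]]
```

Estimated poses:
- **Box:** origin about (.564,.043), yaw about 16.4°.
- **Prop:** about (.4355,-.287), yaw about 7.3°.
- **Socket bars:** midpoint about (.5855,.048).

Next I'll write a planner that turns world targets into tool rows.

```bash
cat >> h.py <<'E'
from scipy.spatial.transform import Rotation as Ro
O=np.array([.5643,.0426,0]); YAW=16.4
BR=Ro.from_euler('z',YAW,degrees=True)
def box(x,y,z): return O+BR.apply([x,y,z])
def down(yaw,tilt=0): # tilt about tool x
    return Ro.from_euler('xyz',[180,0,yaw],degrees=True)*Ro.from_euler('x',tilt,degrees=True)
def plan(wps,p=None,R=None,vmax=25,claw=1):
    """wps: (pos,Rot,[rows]); prints calls of <=10 rows in tool units; vmax mm/row"""
    from workcell import bot
    if p is None:
        s=bot.read_state(); p=s["ee_pos"]; R=Ro.from_euler('xyz',s["orientation"],degrees=True)
    rows=[]
    for w in wps:
        q,Q=np.array(w[0]),w[1]; dv=(R.inv()*Q).as_rotvec(degrees=True)
        n=max(1,int(np.ceil(max(np.linalg.norm(q-p)*1000/vmax,np.linalg.norm(dv)/9.9)))) 
        if len(w)>2: n=w[2]
        for i in range(n):
            d=R.inv().apply((q-p)/(n-i)); e=(R.inv()*Q).as_rotvec(degrees=True)/(n-i)
            t=np.round(d/.025,2); e=np.round(e/10,2)
            rows.append([*t,*e,claw]); p=p+R.apply(t*.025); R=R*Ro.from_rotvec(e*10,degrees=True)
    for i in range(0,len(rows),10):
        print("["+", ".join(",".join(f"{x+0:g}" for x in r) for r in rows[i:i+10])+"]")
    print("end",np.round(p,4),np.round(R.as_euler('xyz',degrees=True),2))
E
python3 - <<'E'
from h import *
plan([((.45,.30,.25),down(20)),((.5,0,.25),down(-30)),((.436,-.287,.2),down(-82.7))],vmax=24)
E
```

```text
[-0.52,0.79,-0.13,0,0,0.31,1, -0.48,0.82,-0.13,0,0,0.31,1, -0.44,0.84,-0.13,0,0,0.31,1, -0.39,0.86,-0.13,0,0,0.31,1, -0.34,0.88,-0.13,0,0,0.31,1, -0.29,0.9,-0.13,0,0,0.31,1, -0.25,0.91,-0.14,0,0,0.31,1, -0.2,0.93,-0.13,0,0,0.31,1, -0.14,0.93,-0.14,0,0,0.31,1, -0.09,0.94,-0.13,0,0,0.32,1]
[-0.04,0.95,-0.14,0,0,0.31,1, 0.01,0.95,-0.13,0,0,0.32,1, 0.06,0.94,-0.14,0,0,0.31,1, 0.11,0.94,-0.13,0,0,0.32,1, 0.16,0.93,-0.14,0.01,0.01,0.31,1, -0.17,0.92,0,0,0,0.38,1, -0.11,0.93,0,0,0,0.39,1, -0.05,0.93,0,0,0,0.38,1, 0.02,0.94,0,0,0,0.39,1, 0.08,0.93,0,0,0,0.38,1]
[0.14,0.93,0,0,0,0.39,1, 0.2,0.91,0,0,0,0.38,1, 0.26,0.9,0,0,0,0.39,1, 0.33,0.88,0,0,0,0.38,1, 0.38,0.85,0,0,0,0.39,1, 0.44,0.83,0,0,0,0.38,1, 0.49,0.79,0,0,0,0.39,1, 0.55,0.76,0,0,0,0.38,1, 0.27,0.86,0.15,0,0,0.41,1, 0.33,0.84,0.15,0,0,0.41,1]
[0.39,0.82,0.15,0,0,0.4,1, 0.45,0.79,0.16,0,0,0.41,1, 0.5,0.75,0.15,0,0,0.4,1, 0.55,0.72,0.16,0,0,0.41,1, 0.6,0.67,0.15,0,0,0.4,1, 0.65,0.63,0.16,0,0,0.41,1, 0.69,0.58,0.15,0,0,0.4,1, 0.73,0.53,0.16,0,0,0.41,1, 0.77,0.48,0.15,0,0,0.4,1, 0.8,0.43,0.16,0,0,0.41,1]
[0.84,0.36,0.15,0,0,0.4,1]
end [ 0.4361 -0.2871  0.2001] [-179.99    0.    -82.69]
```

Call:
jog_arm(
  motion=[-0.52,0.79,-0.13,0,0,0.31,1,-0.48,0.82,-0.13,0,0,0.31,1,-0.44,0.84,-0.13,0,0,0.31,1,-0.39,0.86,-0.13,0,0,0.31,1,-0.34,0.88,-0.13,0,0,0.31,1,-0.29,0.9,-0.13,0,0,0.31,1,-0.25,0.91,-0.14,0,0,0.31,1,-0.2,0.93,-0.13,0,0,0.31,1,-0.14,0.93,-0.14,0,0,0.31,1,-0.09,0.94,-0.13,0,0,0.32,1],
)

```text
time_s: 1.35
ee_pos: [0.3864, 0.3985, 0.2339]
orientation: [-180.0, -0.0, 35.5]
wrist_force: [0.1, -0.1, -0.5]
finger_gap: 0.0853
```

Call:
jog_arm(
  motion=[-0.04,0.95,-0.14,0,0,0.31,1,0.01,0.95,-0.13,0,0,0.32,1,0.06,0.94,-0.14,0,0,0.31,1,0.11,0.94,-0.13,0,0,0.32,1,0.16,0.93,-0.14,0,0,0.31,1,-0.17,0.92,0,0,0,0.38,1,-0.11,0.93,0,0,0,0.39,1,-0.05,0.93,0,0,0,0.38,1,0.02,0.94,0,0,0,0.39,1,0.08,0.93,0,0,0,0.38,1],
)

```text
time_s: 2.6
ee_pos: [0.4696, 0.1837, 0.2507]
orientation: [-180.0, -0.0, 0.6]
wrist_force: [-0.5, -1.5, -0.3]
finger_gap: 0.0852
```

Call:
jog_arm(
  motion=[0.14,0.93,0,0,0,0.39,1,0.2,0.91,0,0,0,0.38,1,0.26,0.9,0,0,0,0.39,1,0.33,0.88,0,0,0,0.38,1,0.38,0.85,0,0,0,0.39,1,0.44,0.83,0,0,0,0.38,1,0.49,0.79,0,0,0,0.39,1,0.55,0.76,0,0,0,0.38,1,0.27,0.86,0.15,0,0,0.41,1,0.33,0.84,0.15,0,0,0.41,1],
)

```text
time_s: 3.85
ee_pos: [0.4897, -0.0448, 0.2428]
orientation: [180.0, 0.0, -38.5]
wrist_force: [0.6, -0.0, 0.1]
finger_gap: 0.0854
```

Call:
jog_arm(
  motion=[0.39,0.82,0.15,0,0,0.4,1,0.45,0.79,0.16,0,0,0.41,1,0.5,0.75,0.15,0,0,0.4,1,0.55,0.72,0.16,0,0,0.41,1,0.6,0.67,0.15,0,0,0.4,1,0.65,0.63,0.16,0,0,0.41,1,0.69,0.58,0.15,0,0,0.4,1,0.73,0.53,0.16,0,0,0.41,1,0.77,0.48,0.15,0,0,0.4,1,0.8,0.43,0.16,0,0,0.41,0.8],
)

```text
time_s: 5.1
ee_pos: [0.4406, -0.2656, 0.2042]
orientation: [180.0, -0.0, -78.9]
wrist_force: [-0.3, -0.1, -0.5]
finger_gap: 0.0696
```

Call:
jog_arm(
  motion=[0.84,0.36,0.15,0,0,0.4,0.8,0,0,0,0,0,0,0.8],
)

```text
time_s: 5.35
ee_pos: [0.4349, -0.2888, 0.2005]
orientation: [179.9, -0.1, -83.0]
wrist_force: [0.9, -0.6, 0.5]
finger_gap: 0.0683
```

```bash
python3 - <<'E'
from h import *
t=load("top0")
A=lambda u,v:np.array([235+(u+.5)/4-.5,170+(v+.5)/4-.5])
for z in(.03,.07,.104): print(onz(t,A(692,310),z),onz(t,A(720,275),z),onz(t,A(528,295),z))
plan([((.4355,-.287,.066),down(-82.7),8)],claw=.65)
E
```

```text
[ 0.44998787 -0.3576065   0.03      ] [ 0.47694544 -0.38077409  0.03      ] [ 0.46311084 -0.23125262  0.03      ]
[ 0.44511102 -0.34872221  0.07      ] [ 0.4713864  -0.37130352  0.07      ] [ 0.4579019 -0.2255658  0.07     ]
[ 0.44096569 -0.34117056  0.104     ] [ 0.46666122 -0.36325354  0.104     ] [ 0.45347429 -0.22073201  0.104     ]
[-0.01,0,0.67,0,0,0,0.65, -0.01,-0.01,0.67,0,0,0,0.65, -0.01,0,0.67,0,0,0,0.65, -0.01,-0.01,0.67,0,0,-0.01,0.65, -0.01,0,0.68,0,0,0,0.65, -0.01,-0.01,0.67,0,0,-0.01,0.65, -0.01,0,0.68,0,0,0,0.65, -0.01,-0.01,0.67,0.01,-0.01,-0.01,0.65]
end [ 0.4356 -0.2869  0.066 ] [-1.7997e+02  3.0000e-02 -8.2680e+01]
```

Call:
jog_arm(
  motion=[-0.07,-0.03,0.5,0,0,0,0.65,0,0,0.7,0,0,0,0.65,0,0,0.7,0,0,0,0.65,0,0,0.7,0,0,0,0.65,0,0,0.7,0,0,0,0.65,0,0,0.7,0,0,0,0.65,0,0,0.7,0,0,0,0.65,0,0,0.7,0,0,0,0.65,0,0,0,0,0,0,0.65],
)

```text
time_s: 6.48
ee_pos: [0.4363, -0.2824, 0.0641]
orientation: [179.9, 0.2, -82.6]
wrist_force: [-0.6, -1.7, -0.3]
finger_gap: 0.0559
```

Call:
jog_arm(
  motion=[0,0,0,0,0,0,0.3,0,0,0,0,0,0,0.3,0,0,0,0,0,0,0.3,0,0,0,0,0,0,0.3],
  newtons=40,
)

```text
time_s: 6.98
ee_pos: [0.4371, -0.2847, 0.0662]
orientation: [-179.9, -0.0, -82.7]
wrist_force: [-0.5, 0.5, 3.2]
finger_gap: 0.0385
```

```bash
python3 - <<'E'
from h import *
plan([((.437,-.2855,.2),down(-82.7)),(box(-.142,-.1,.2),down(-73.6)),(box(-.142,-.1,.1),down(-73.6))],claw=.3)
E
```

```text
[0.01,0,-0.89,0,0,0,0.3, 0,0,-0.89,0,0,0,0.3, 0.01,0,-0.89,0,0,0,0.3, 0,0,-0.89,0,0,0,0.3, 0.01,0,-0.9,0,0,0,0.3, 0,0,-0.89,-0.01,0,0,0.3, -0.94,-0.22,0,0,0,-0.11,0.3, -0.94,-0.24,0,0,0,-0.11,0.3, -0.93,-0.25,0,0,0,-0.11,0.3, -0.93,-0.27,0,0,0,-0.12,0.3]
[-0.92,-0.29,0,0,0,-0.11,0.3, -0.91,-0.31,0,0,0,-0.12,0.3, -0.91,-0.32,0,0,0,-0.11,0.3, -0.89,-0.35,0,0,0,-0.12,0.3, 0,0,1,0,0,0,0.3, 0,0,1,0,0,0,0.3, 0,0,1,0,0,0,0.3, 0,0,1,0,0,0,0.3]
end [ 0.4563 -0.0935  0.0999] [179.95  -0.   -73.59]
```

Call:
jog_arm(
  motion=[0,0,-0.89,0,0,0,0.3,0,0,-0.89,0,0,0,0.3,0,0,-0.89,0,0,0,0.3,0,0,-0.89,0,0,0,0.3,0,0,-0.9,0,0,0,0.3,0,0,-0.89,0,0,0,0.3,-0.94,-0.22,0,0,0,-0.11,0.3,-0.94,-0.24,0,0,0,-0.11,0.3,-0.93,-0.25,0,0,0,-0.11,0.3,-0.93,-0.27,0,0,0,-0.12,0.3],
)

```text
time_s: 8.22
ee_pos: [0.4458, -0.1875, 0.1989]
orientation: [179.9, 0.0, -78.2]
wrist_force: [0.1, -0.0, -2.9]
finger_gap: 0.0385
```

Call:
jog_arm(
  motion=[-0.92,-0.29,0,0,0,-0.11,0.3,-0.91,-0.31,0,0,0,-0.12,0.3,-0.91,-0.32,0,0,0,-0.11,0.3,-0.89,-0.35,0,0,0,-0.12,0.3,0,0,0,0,0,0,0.3,0,0,0,0,0,0,0.3],
)

```text
time_s: 8.98
ee_pos: [0.4556, -0.0937, 0.1993]
orientation: [180.0, -0.0, -73.7]
wrist_force: [-0.8, -0.7, -1.6]
finger_gap: 0.0385
```

```bash
python3 - <<'E'
from h import *
from workcell import bot
for n in("side","top"):
    s=bot.snapshot(n); pickle.dump(s,open(n+"1.pkl","wb"))
st=bot.read_state();print(st["ee_pos"],st["orientation"],st["wrist_force"],st["finger_gap"])
print(proj(load("side1"),st["ee_pos"]),proj(load("top1"),st["ee_pos"]))
s,t=load("side1"),load("top1")
c=proj(s,st["ee_pos"])[0].astype(int); a=s["image"][c[1]-80:c[1]+60,c[0]-50:c[0]+50]
d=proj(t,st["ee_pos"])[0].astype(int); b=t["image"][d[1]-70:d[1]+70,d[0]-50:d[0]+50]
print(c,d)
cv2.imwrite("pics/c.png",cv2.resize(np.hstack([a,b]),None,fx=4,fy=4,interpolation=cv2.INTER_CUBIC))
E
```

```text
[ 0.45576968 -0.09410861  0.19951842] [ 1.79984234e+02 -4.46634898e-02 -7.37243620e+01] [ 0.0228281  -0.13057513 -1.46148919] 0.03852082541522799
[[256.01880664 228.65095735]] [[325.47928427 238.50778034]]
[256 228] [325 238]
```

View pics/c.png

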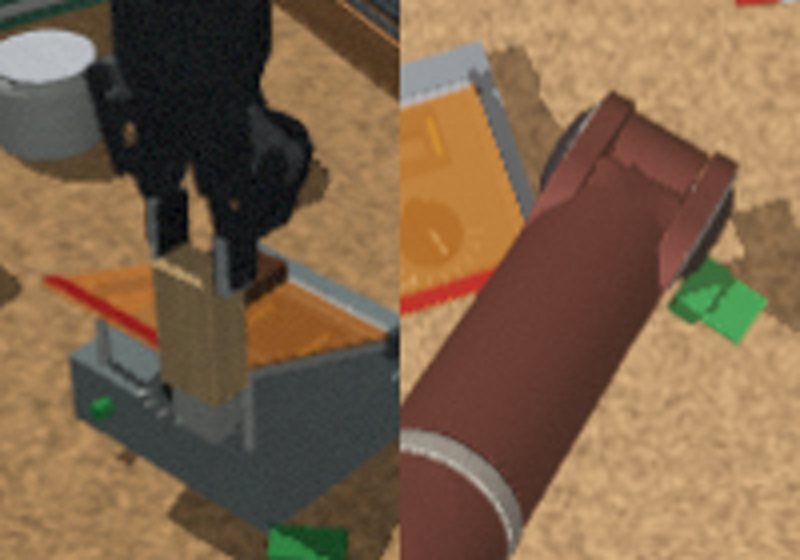

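```bash
python3 - <<'E'
from h import *
s=load("side1")
B=lambda u,v:np.array([206+(u+.5)/4-.5,148+(v+.5)/4-.5])
for uv,z,name in [((222,405),.163,"-13,-20"),((158,382),.163,"-13,20"),((245,385),.163,"13,-20"),((160,268),.237,"-13,20"),((286,268),.223,"nose tip 47,-20"),((208,443),.133,"foot -8,-13 ish")]:
    X=onz(s,B(*uv),z); print(name,(BR.inv().apply(X-np.array([.4558,-.0941,0]))*1000).round(1))
plan([(box(-.142,-.1,.093),down(-73.6)),(box(-.142,0,.093),down(-73.6))],claw=.3)
E
```

```text
-13,-20 [ -8.9 -22.  163. ]
-13,20 [-18.1  16.3 163. ]
13,-20 [ 11.1 -19.4 163. ]
-13,20 [-15.1  12.8 237. ]
nose tip 47,-20 [ 41.9 -20.9 223. ]
foot -8,-13 ish [-11.1 -12.5 133. ]
[0,-0.01,0.85,0,0,0,0.3, -0.01,0,0.85,0,0,0,0.3, 0,-0.01,0.85,0,0,0,0.3, -0.01,0,0.86,0,0,-0.01,0.3, 0,-0.01,0.85,0,0,0,0.3, -0.8,0,0,0,0,0,0.3, -0.8,0,0,0,0,0,0.3, -0.8,0,0,0,0,0,0.3, -0.8,0,0,0,0,0,0.3, -0.8,0,0,0,0,0,0.3]
end [0.4282 0.0024 0.0929] [ 1.7998e+02 -4.0000e-02 -7.3620e+01]
```

Call:
jog_arm(
  motion=[0,0,0.85,0,0,0,0.3,0,0,0.85,0,0,0,0.3,0,0,0.85,0,0,0,0.3,0,0,0.86,0,0,0,0.3,0,0,0.9,0,0,0,0.3,-0.8,0,0,0,0,0,0.3,-0.8,0,0,0,0,0,0.3,-0.8,0,0,0,0,0,0.3,-0.8,0,0,0,0,0,0.3,-0.8,0,0,0,0,0,0.3],
)

```text
time_s: 10.32
ee_pos: [0.4282, 0.0026, 0.0919]
orientation: [-180.0, -0.1, -73.7]
wrist_force: [0.0, 1.1, -1.5]
finger_gap: 0.0388
```

```bash
cat > show.py <<'E'
import sys
from h import *
from workcell import bot
st=bot.read_state();p=st["ee_pos"];print(st["time_s"],p,st["orientation"],st["wrist_force"].round(1),st["finger_gap"])
print("box frame TCP mm",(BR.inv().apply(p-O)*1000).round(1))
if len(sys.argv)>1:
    s=bot.snapshot("side"); pickle.dump(s,open(sys.argv[1]+".pkl","wb"))
    crop(s,190,120,160,160,4,f"pics/{sys.argv[1]}.png")
E
python3 show.py d
```

```text
10.325 [0.42820046 0.00261981 0.09189626] [-1.79961696e+02 -5.06726786e-02 -7.36992914e+01] [ 0.   1.1 -1.5] 0.03876517262348979
box frame TCP mm [-1.419e+02  1.000e-01  9.190e+01]
```

View pics/d.png

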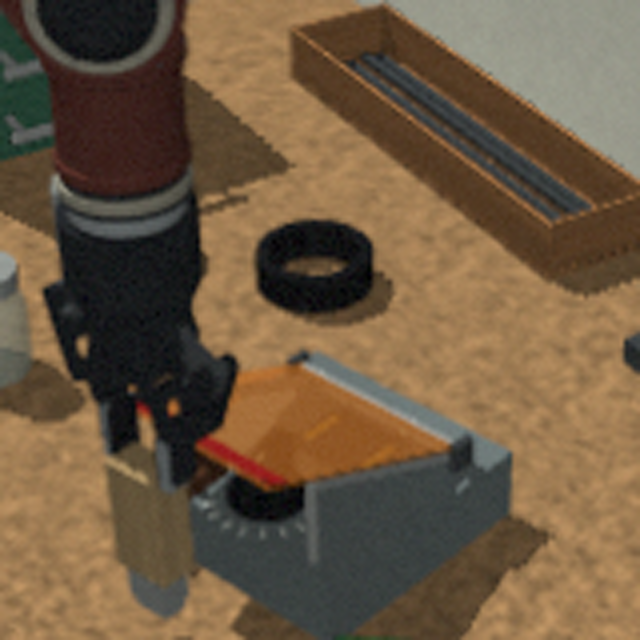

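The prop's nose is just under the red lip, about (205,470) in the crop, and the prop hangs upright. Next I'll lift along an arc.

```bash
python3 - <<'E'
from h import *
D=down(-73.6); w=[]
r=.152
for f in (24,32,40,50,60,70,80,90):
    a=np.radians(f); w.append((box(.05-r*np.cos(a)-.045,0,.038+r*np.sin(a)),D))
r=.147
for f in (98,105):
    a=np.radians(f); w.append((box(.05-r*np.cos(a)-.045,0,.050+r*np.sin(a)),D))
for q in w: print((BR.inv().apply(q[0]-O)*1000).round())
plan(w,vmax=13,claw=.3)
E
```

```text
[-134.    0.  100.]
[-124.   -0.  119.]
[-111.    0.  136.]
[-93.   0. 154.]
[-71.   0. 170.]
[-47.  -0. 181.]
[-21.  -0. 188.]
[  5.   0. 190.]
[ 25.   0. 196.]
[ 43.  -0. 192.]
[0.15,-0.34,-0.34,0.01,0.02,0.01,0.3, 0,-0.2,-0.37,0,0,0,0.3, 0,-0.2,-0.38,0,0,0,0.3, 0,-0.25,-0.34,0,0,0,0.3, 0,-0.25,-0.34,0,0,0,0.3, 0,-0.25,-0.25,0,0,0,0.3, 0,-0.25,-0.25,0,0,0,0.3, 0,-0.25,-0.25,0,0,0,0.3, 0,-0.29,-0.2,0,0,0,0.3, 0,-0.29,-0.21,0,0,0,0.3]
[0,-0.28,-0.2,0,0,0,0.3, 0,-0.32,-0.15,0,0,0,0.3, 0,-0.32,-0.15,0,0,0,0.3, 0,-0.33,-0.15,0,0,0,0.3, 0,-0.34,-0.09,0,0,0,0.3, 0,-0.34,-0.09,0,0,0,0.3, 0,-0.34,-0.09,0,0,0,0.3, 0,-0.35,-0.03,0,0,0,0.3, 0,-0.35,-0.03,0,0,0,0.3, 0,-0.35,-0.03,0,0,0,0.3]
[0,-0.41,-0.11,0,0,0,0.3, 0.01,-0.41,-0.12,0,0,0,0.3, 0,-0.35,0.07,0,0,0,0.3, 0,-0.36,0.08,0,0,0,0.3]
end [0.6057 0.0547 0.1919] [-1.7999e+02 -2.0000e-02 -7.3570e+01]
```

Call:
jog_arm(
  motion=[0,-0.3,-0.34,0,0,0,0.3,0,-0.2,-0.37,0,0,0,0.3,0,-0.2,-0.38,0,0,0,0.3,0,-0.25,-0.34,0,0,0,0.3],
)

```text
time_s: 10.88
ee_pos: [0.4513, 0.0091, 0.1284]
orientation: [-180.0, -0.0, -73.7]
wrist_force: [-0.7, -0.7, -2.6]
finger_gap: 0.0385
```

```bash
python3 show.py
```

```text
10.875 [0.45126585 0.00913653 0.12835387] [-1.79969867e+02 -4.32309516e-02 -7.36577191e+01] [-0.7 -0.7 -2.6] 0.03849781003087878
box frame TCP mm [-117.9   -0.2  128.4]
```

Call:
jog_arm(
  motion=[0,-0.25,-0.34,0,0,0,0.3,0,-0.25,-0.25,0,0,0,0.3,0,-0.25,-0.25,0,0,0,0.3,0,-0.25,-0.25,0,0,0,0.3,0,-0.29,-0.2,0,0,0,0.3,0,-0.29,-0.21,0,0,0,0.3],
)

```text
time_s: 11.62
ee_pos: [0.4889, 0.0213, 0.1652]
orientation: [180.0, 0.0, -73.6]
wrist_force: [-0.6, -0.0, -2.4]
finger_gap: 0.0386
```

```bash
python3 show.py e
```

```text
11.625 [0.4888541  0.02126955 0.1651967 ] [ 1.79979251e+02  1.25052059e-02 -7.35845010e+01] [-0.6 -0.  -2.4] 0.03855795508850823
box frame TCP mm [-78.4   0.8 165.2]
```

View pics/e.png

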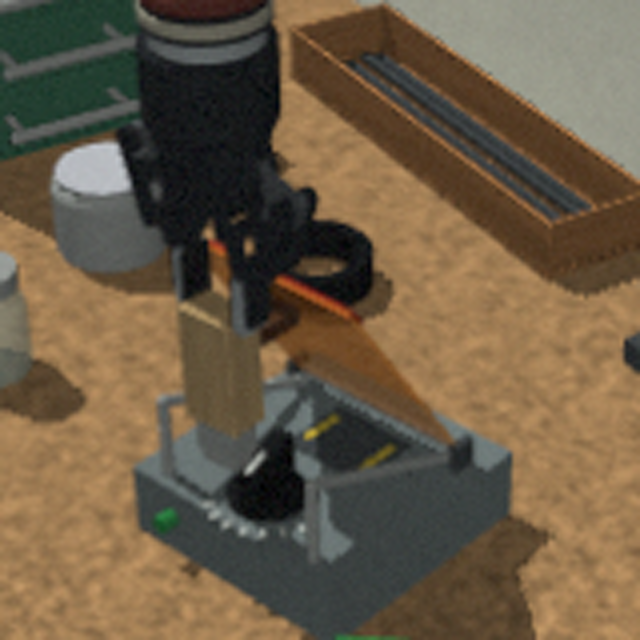

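The cover is lifted to about 55° with the nose near its lip. The bars are visible at (322,427) and (378,456) and the knob's white line at (257,460).

Call:
jog_arm(
  motion=[0,-0.28,-0.2,0,0,0,0.3,0,-0.32,-0.15,0,0,0,0.3,0,-0.32,-0.15,0,0,0,0.3,0,-0.33,-0.15,0,0,0,0.3,0,-0.34,-0.09,0,0,0,0.3,0,-0.34,-0.09,0,0,0,0.3,0,-0.34,-0.09,0,0,0,0.3,0,-0.35,-0.03,0,0,0,0.3,0,-0.35,-0.03,0,0,0,0.3,0,-0.35,-0.03,0,0,0,0.3],
)

```text
time_s: 12.92
ee_pos: [0.5686, 0.0447, 0.1901]
orientation: [180.0, 0.0, -73.6]
wrist_force: [-0.4, -0.3, -1.9]
finger_gap: 0.0386
```

Call:
jog_arm(
  motion=[0,-0.41,-0.11,0,0,0,0.3,0,-0.41,-0.12,0,0,0,0.3,0,-0.35,0.07,0,0,0,0.3,0,-0.36,0.08,0,0,0,0.3,0,0,0,0,0,0,0.3],
)

```text
time_s: 13.55
ee_pos: [0.6053, 0.0556, 0.1917]
orientation: [180.0, -0.0, -73.6]
wrist_force: [-0.5, -0.8, -0.9]
finger_gap: 0.0388
```

```bash
python3 show.py f; python3 - <<'E'
from h import *
t=load("e");im=t["image"].astype(int);b,g,r=im[...,0],im[...,1],im[...,2]
for n in("e","f"):
    t=load(n);im=t["image"].astype(int);b,g,r=im[...,0],im[...,1],im[...,2]
    m=((r>130)&(g>110)&(b<.4*g)).astype(np.uint8)
    k,l,st,c=cv2.connectedComponentsWithStats(m,connectivity=8)
    P=[]
    for q,cc in zip(st[1:],c[1:]):
        if 4<q[4]<200 and 250<cc[0]<300:
            X=onz(t,cc,.053);P.append(X);print(n,q[4],cc,X,(BR.inv().apply(X-O)*1000).round(1))
E
```

```text
13.55 [0.60528252 0.05564614 0.19168708] [ 1.79973598e+02 -4.49357502e-03 -7.35502859e+01] [-0.5 -0.8 -0.9] 0.03884142706032582
box frame TCP mm [ 43.    0.9 191.7]
f 7 [270.         226.28571429] [0.57976652 0.06850564 0.053     ] [22.2 20.5 53. ]
f 7 [284.71428571 233.42857143] [0.59644054 0.02322006 0.053     ] [ 25.4 -27.7  53. ]
```

View pics/f.png

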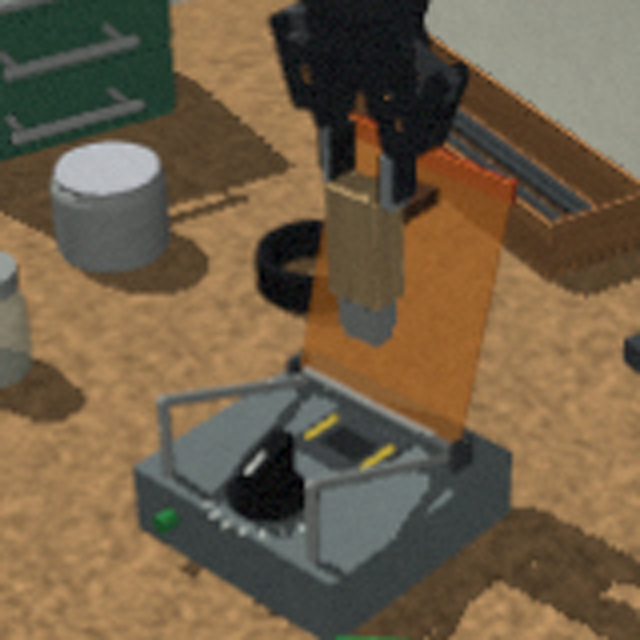

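```bash
python3 - <<'E'
from h import *
t=load("f"); B=lambda u,v:np.array([190+(u+.5)/4-.5,120+(v+.5)/4-.5])
def f(u,v,z): 
    X=onz(t,B(u,v),z); return X.round(4),(BR.inv().apply(X-O)*1000).round(1)
for n,a in {"RR 85,-85":(512,455,.05),"FL -85,85":(136,468,.05),"FR base? -85,-85":(322,637,0),"hingeL 50,68":(304,369,.062),"hingeR 50,-68":(455,440,.062),"lb a":(306,438,.053),"lb b":(340,418,.053),"rb a":(362,466,.053),"rb b":(396,447,.053)}.items(): print(n,*f(*a))
E
```

```text
RR 85,-85 [ 0.6696 -0.0167  0.05  ] [ 84.3 -86.6  50. ]
FL -85,85 [0.4604 0.0952 0.05  ] [-84.9  79.8  50. ]
FR base? -85,-85 [ 0.509  -0.0528  0.    ] [-80.  -75.9   0. ]
hingeL 50,68 [0.5957 0.119  0.062 ] [51.7 64.4 62. ]
hingeR 50,-68 [0.6386 0.0022 0.062 ] [ 59.8 -59.8  62. ]
lb a [0.5653 0.0632 0.053 ] [ 6.8 19.5 53. ]
lb b [0.5946 0.0703 0.053 ] [36.9 18.1 53. ]
rb a [0.5809 0.0198 0.053 ] [  9.5 -26.6  53. ]
rb b [0.6093 0.0253 0.053 ] [ 38.3 -29.3  53. ]
```

```bash
python3 - <<'E'
from h import *
plan([(box(.0245,-.0015,.124),down(-73.6))],vmax=10,claw=.3)
E
```

```text
[0.01,0.09,0.34,0,0,0,0.3, 0.01,0.09,0.34,0,0,0,0.3, 0.01,0.09,0.34,0,0,0,0.3, 0.01,0.09,0.34,0,0,0,0.3, 0.01,0.09,0.34,0,0,0,0.3, 0.01,0.09,0.34,0,0,0,0.3, 0.02,0.09,0.34,0,0,0,0.3, 0.01,0.08,0.33,0.01,0,0,0.3]
end [0.5883 0.0481 0.1241] [-179.95   -0.    -73.58]
```

Call:
jog_arm(
  motion=[0.01,0.09,0.34,0,0,0,0.3,0.01,0.09,0.34,0,0,0,0.3,0.01,0.09,0.34,0,0,0,0.3,0.01,0.09,0.34,0,0,0,0.3,0.01,0.09,0.34,0,0,0,0.3,0.01,0.09,0.34,0,0,0,0.3,0.02,0.09,0.34,0,0,0,0.3,0.01,0.08,0.33,0,0,0,0.3,0,0,0,0,0,0,0.3],
)

```text
time_s: 14.72
ee_pos: [0.5875, 0.048, 0.1235]
orientation: [179.9, 0.0, -73.6]
wrist_force: [-0.9, -0.2, -2.5]
finger_gap: 0.0383
```

```bash
python3 show.py g; python3 - <<'E'
from h import *
crop(load("g"),230,175,85,80,7,"pics/g2.png")
E
```

```text
14.725 [0.58748891 0.04796039 0.12354088] [ 1.79867313e+02  2.55305248e-02 -7.36103408e+01] [-0.9 -0.2 -2.5] 0.03830390014636466
box frame TCP mm [ 23.8  -1.4 123.5]
```

View pics/g2.png

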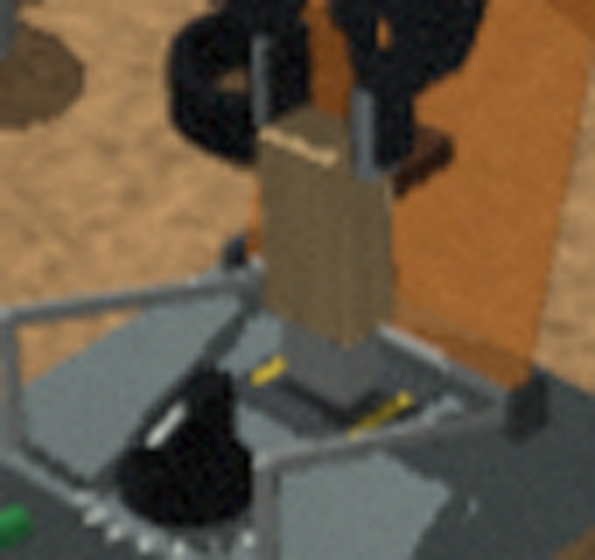

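```bash
python3 - <<'E'
from h import *
t=load("g"); B=lambda u,v:np.array([230+(u+.5)/7-.5,175+(v+.5)/7-.5])
def f(n,u,v,z): 
    X=onz(t,B(u,v),z); print(n,(BR.inv().apply(X-O)*1000).round(1))
f("pilot -8,-13",340,406,.0575);f("pilot -8,13",293,383,.0575);f("pilot 8,-13",373,390,.0575)
f("body -13,-20",347,347,.0875);f("body -13,20",265,307,.0875);f("body 13,-20",392,320,.0875)
f("rb front end",350,432,.053);f("rb rear end",412,400,.053);f("lb front end",252,380,.053)
E
```

```text
pilot -8,-13 [ 12.6 -17.   57.5]
pilot -8,13 [11.1  4.9 57.5]
pilot 8,-13 [ 27.5 -19.4  57.5]
body -13,-20 [ 10.8 -22.4  87.5]
body -13,20 [ 8.7 15.7 87.5]
body 13,-20 [ 33.4 -23.3  87.5]
rb front end [  8.1 -26.   53. ]
rb rear end [ 36.9 -29.9  53. ]
lb front end [ 6.6 21.3 53. ]
```

Call:
jog_arm(
  motion=[0.01,-0.05,0,0,0,0,0.3,0.01,0,0.08,0,0,0,0.3,0,0,0.08,0,0,0,0.3,0,0,0.08,0,0,0,0.3,0,0,0,0,0,0,0.3],
)

```text
time_s: 15.4
ee_pos: [0.5897, 0.0479, 0.1183]
orientation: [180.0, -0.0, -73.6]
wrist_force: [-0.9, -0.0, -1.0]
finger_gap: 0.0384
```

Call:
jog_arm(
  motion=[0,0,0.08,0,0,0,0.3,0,0,0.06,0,0,0,0.3,0,0,0,0,0,0,0.3],
)

```text
time_s: 15.78
ee_pos: [0.5912, 0.0479, 0.1165]
orientation: [-179.8, -0.0, -73.6]
wrist_force: [-0.8, 1.1, 4.6]
finger_gap: 0.0385
```

```bash
python3 show.py; python3 - <<'E'
from workcell import bot
st=bot.read_state(); print(st["wrist_torque"],st["wrist_force"],bot.read_state()["ee_pos"])
E
```

```text
15.775 [0.59123479 0.04786724 0.11649346] [-1.79806632e+02 -3.51000604e-02 -7.35871593e+01] [-0.8  1.1  4.6] 0.038453832427001546
box frame TCP mm [ 27.3  -2.6 116.5]
[-0.02010218  0.21865871  0.05348302] [-0.79089358  1.06488856  4.57832635] [0.59123479 0.04786724 0.11649346]
```

Call:
jog_arm(
  motion=[0,0,-0.08,0,0,0,0.3,0,0,0,0,0,0,0.3],
)

```text
time_s: 16.02
ee_pos: [0.5898, 0.0478, 0.117]
orientation: [180.0, -0.0, -73.6]
wrist_force: [-0.5, 0.4, 1.3]
finger_gap: 0.0387
```

```bash
python3 show.py; python3 - <<'E'
from workcell import bot
st=bot.read_state(); print(st["wrist_torque"],st["wrist_force"],bot.read_state()["ee_pos"])
E
```

```text
16.025 [0.58977167 0.04781364 0.11698969] [ 1.79998822e+02 -1.33425383e-02 -7.35930063e+01] [-0.5  0.4  1.3] 0.038704015264599434
box frame TCP mm [ 25.9  -2.2 117. ]
[-0.07914143  0.18197669  0.01781604] [-0.49843893  0.41890143  1.25108676] [0.58977167 0.04781364 0.11698969]
```

Call:
jog_arm(
  motion=[0,0,0.08,0,0,0,0.3,-0.04,0,0.04,0,0,0,0.3,-0.04,0,0,0,0,0,0.3,0,0,0,0,0,0,0.3],
)

```text
time_s: 16.52
ee_pos: [0.5885, 0.0499, 0.1133]
orientation: [179.9, 0.0, -73.6]
wrist_force: [-0.7, -0.9, -2.1]
finger_gap: 0.0384
```

Call:
jog_arm(
  motion=[-0.04,0,0,0,0,0,0.3,-0.04,0,0,0,0,0,0.3,0,0,0,0,0,0,0.3],
)

```text
time_s: 16.9
ee_pos: [0.5886, 0.052, 0.1139]
orientation: [180.0, 0.0, -73.6]
wrist_force: [-1.4, -1.3, -1.9]
finger_gap: 0.0386
```

Call:
jog_arm(
  motion=[0.04,0.04,0,0,0,0,0.3,0.04,0.04,0,0,0,0,0.3,0,0,0,0,0,0,0.3],
)

```text
time_s: 17.27
ee_pos: [0.5872, 0.0492, 0.114]
orientation: [180.0, 0.0, -73.6]
wrist_force: [-0.8, -0.4, -2.3]
finger_gap: 0.0384
```

Call:
jog_arm(
  motion=[-0.04,0,0.08,0,0,0,0.3,0,0,0.08,0,0,0,0.3,0,0,0,0,0,0,0.3],
)

```text
time_s: 17.65
ee_pos: [0.5869, 0.0503, 0.1097]
orientation: [180.0, -0.0, -73.6]
wrist_force: [-0.9, -1.0, -2.6]
finger_gap: 0.0389
```

Call:
jog_arm(
  motion=[-0.04,0,0,0,0,0,0.3,-0.04,0,0,0,0,0,0.3,0,0,0,0,0,0,0.3],
)

```text
time_s: 18.02
ee_pos: [0.5865, 0.0519, 0.11]
orientation: [-180.0, -0.0, -73.6]
wrist_force: [-0.3, -1.8, -2.2]
finger_gap: 0.0384
```

Call:
jog_arm(
  motion=[-0.04,0,0,0,0,0,0.3,-0.04,0,0,0,0,0,0.3,0,0,0,0,0,0,0.3],
)

```text
time_s: 18.4
ee_pos: [0.5862, 0.0528, 0.1101]
orientation: [-180.0, -0.1, -73.6]
wrist_force: [-0.2, -3.0, -3.1]
finger_gap: 0.0384
```

```bash
python3 show.py
```

```text
18.4 [0.58618922 0.05278208 0.11005236] [-1.79988756e+02 -1.27186128e-01 -7.36293291e+01] [-0.2 -3.  -3.1] 0.038429468390928256
box frame TCP mm [ 23.9   3.6 110.1]
```

Call:
jog_arm(
  motion=[0.08,0,0,0,0,0,0.3,0.08,0,0,0,0,0,0.3,0.08,0,0,0,0,0,0.3,0,0,0,0,0,0,0.3],
)

```text
time_s: 18.9
ee_pos: [0.5874, 0.0494, 0.1098]
orientation: [180.0, 0.1, -73.6]
wrist_force: [-0.3, 0.4, -1.1]
finger_gap: 0.0386
```

Call:
jog_arm(
  motion=[0.04,0,0,0,0,0,0.3,0.04,0,0,0,0,0,0.3,0,0,0,0,0,0,0.3],
)

```text
time_s: 19.27
ee_pos: [0.5879, 0.0474, 0.1098]
orientation: [180.0, 0.1, -73.6]
wrist_force: [-0.8, 1.7, -1.3]
finger_gap: 0.0386
```

```bash
python3 show.py
```

```text
19.275 [0.58790274 0.04735358 0.10982475] [ 1.79981663e+02  9.17096269e-02 -7.35740359e+01] [-0.8  1.7 -1.3] 0.03856356318121866
box frame TCP mm [ 24.   -2.1 109.8]
```

Call:
jog_arm(
  motion=[-0.07,0,0,0,0,0,0.3,-0.06,-0.04,0,0,0,0,0.3,0,-0.08,0,0,0,0,0.3,0,0,0,0,0,0,0.3],
)

```text
time_s: 19.77
ee_pos: [0.5904, 0.0499, 0.11]
orientation: [-180.0, -0.1, -73.6]
wrist_force: [0.1, 1.0, -1.7]
finger_gap: 0.0387
```

```bash
python3 show.py
```

```text
19.775 [0.59036003 0.04994159 0.10998036] [-1.79997831e+02 -5.04088958e-02 -7.35984674e+01] [ 0.1  1.  -1.7] 0.03865810930739454
box frame TCP mm [ 27.1  -0.3 110. ]
```

Call:
jog_arm(
  motion=[0,0.08,0,0,0,0,0.3,0,0.08,0,0,0,0,0.3,0,0.08,0,0,0,0,0.3,0,0,0,0,0,0,0.3],
)

```text
time_s: 20.27
ee_pos: [0.5848, 0.0489, 0.1102]
orientation: [-179.9, -0.0, -73.6]
wrist_force: [0.9, 0.4, -1.3]
finger_gap: 0.0387
```

```bash
python3 show.py
```

```text
20.275 [0.58481217 0.048856   0.11021812] [-1.79926318e+02 -8.22978809e-03 -7.35902058e+01] [ 0.9  0.4 -1.3] 0.03873278935440123
box frame TCP mm [ 21.4   0.2 110.2]
```

Call:
jog_arm(
  motion=[-0.01,-0.08,0,0,0,0,0.3,0,-0.08,0.06,0,0,0,0.3,0,0,0.06,0,0,0,0.3,0,0,0,0,0,0,0.3],
)

```text
time_s: 20.78
ee_pos: [0.5876, 0.0502, 0.1065]
orientation: [179.9, 0.0, -73.6]
wrist_force: [-0.4, 0.0, -1.4]
finger_gap: 0.0386
```

```bash
python3 show.py
```

```text
20.775 [0.58763799 0.05016459 0.10654255] [ 1.79927324e+02  2.18192810e-02 -7.35837913e+01] [-0.4  0.  -1.4] 0.038589075053781376
box frame TCP mm [ 24.5   0.7 106.5]
```

Call:
jog_arm(
  motion=[0,0,0.06,0,0,0,0.3,0,0,0.06,0,0,0,0.3,0,0,0,0,0,0,0.3],
)

```text
time_s: 21.15
ee_pos: [0.5879, 0.0501, 0.1038]
orientation: [180.0, 0.0, -73.6]
wrist_force: [-0.7, -0.4, -2.0]
finger_gap: 0.0388
```

```bash
python3 show.py
```

```text
21.15 [0.58794702 0.05005106 0.1037684 ] [ 1.79972988e+02  2.48330120e-03 -7.35937372e+01] [-0.7 -0.4 -2. ] 0.03879805208271511
box frame TCP mm [ 24.8   0.5 103.8]
```

Call:
jog_arm(
  motion=[0,0,0.08,0,0,0,0.3,0,0,0.08,0,0,0,0.3,0,0,0.08,0,0,0,0.3,0,0,0,0,0,0,0.3],
)

```text
time_s: 21.65
ee_pos: [0.5879, 0.0501, 0.0977]
orientation: [180.0, 0.0, -73.6]
wrist_force: [-0.2, -0.8, -0.3]
finger_gap: 0.0387
```

Call:
jog_arm(
  motion=[0,0,0.08,0,0,0,0.3,0,0,0.08,0,0,0,0.3,0,0,0,0,0,0,0.3],
)

```text
time_s: 22.02
ee_pos: [0.588, 0.05, 0.0937]
orientation: [180.0, 0.0, -73.6]
wrist_force: [-0.8, 0.4, -1.9]
finger_gap: 0.0388
```

Call:
jog_arm(
  motion=[0,0,0.08,0,0,0,0.3,0,0,0.06,0,0,0,0.3,0,0,0,0,0,0,0.3],
)

```text
time_s: 22.4
ee_pos: [0.588, 0.0501, 0.0903]
orientation: [180.0, 0.0, -73.6]
wrist_force: [-1.0, -0.4, -3.0]
finger_gap: 0.0385
```

Call:
jog_arm(
  motion=[0,0,0.06,0,0,0,0.3,0,0,0.06,0,0,0,0.3,0,0,0,0,0,0,0.3],
)

```text
time_s: 22.78
ee_pos: [0.5889, 0.0502, 0.0885]
orientation: [-179.9, 0.0, -73.6]
wrist_force: [-2.4, -0.2, 4.0]
finger_gap: 0.0386
```

Call:
jog_arm(
  motion=[0,0,0.06,0,0,0,0.3,0,0,0,0,0,0,0.3],
)

```text
time_s: 23.02
ee_pos: [0.5897, 0.0503, 0.0882]
orientation: [-179.8, 0.0, -73.6]
wrist_force: [-2.3, -0.2, 10.5]
finger_gap: 0.0387
```

Call:
jog_arm(
  motion=[0,0,-0.06,0,0,0,0.3,0,0,0,0,0,0,0.3,0,0,0,0,0,0,0.75,0,0,0,0,0,0,0.75,0,0,0,0,0,0,0.75,0,0.1,0,0,0,0,0.75,0,0.2,-0.1,0,0,0,0.75],
)

```text
time_s: 23.9
ee_pos: [0.5805, 0.0479, 0.0897]
orientation: [180.0, -0.0, -73.6]
wrist_force: [0.1, -0.6, 0.6]
finger_gap: 0.0643
```

Call:
jog_arm(
  motion=[0,0.4,-0.2,0,0,0,0.75,0,0.5,-0.3,0,0,0,0.75,0,0.6,-0.4,0,0,0,0.75,0,0.6,-0.5,0,0,0,0.75,0,0.6,-0.6,0,0,0,0.75,0,0.2,-0.4,0,0,0,0.75,0,0,0,0,0,0,0.75,0,0,0,0,0,0,0.75],
)

```text
time_s: 24.9
ee_pos: [0.5116, 0.0279, 0.1498]
orientation: [-180.0, 0.0, -73.5]
wrist_force: [-0.1, 0.0, 0.2]
finger_gap: 0.0642
```

```bash
python3 show.py h; python3 - <<'E'
from h import *
from workcell import bot
t=bot.snapshot("top"); pickle.dump(t,open("h_top.pkl","wb"))
a=cv2.resize(load("h")["image"][130:270,220:320],(400,560),interpolation=cv2.INTER_CUBIC)
b=cv2.resize(t["image"][170:270,235:335],(400,400),interpolation=cv2.INTER_CUBIC); b=np.vstack([b,np.zeros((160,400,3),np.uint8)])
cv2.imwrite("pics/h2.png",np.hstack([a,b]))
E
```

```text
24.9 [0.51164207 0.02788085 0.14977841] [-1.79993874e+02  1.96405353e-03 -7.35493392e+01] [-0.1  0.   0.2] 0.06415051401948572
box frame TCP mm [-54.7   0.7 149.8]
```

View pics/h2.png

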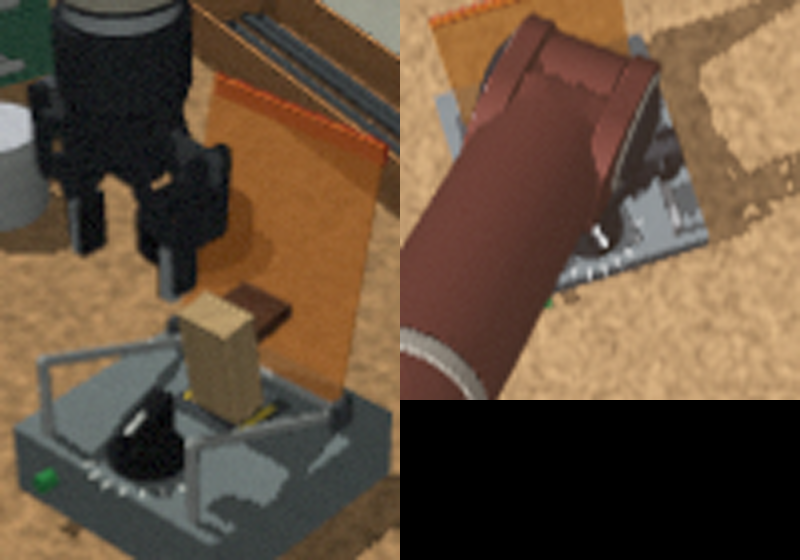

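```bash
python3 - <<'E'
from h import *
T=load("h_top");S=load("h")
A=lambda u,v:np.array([235+(u+.5)/4-.5,170+(v+.5)/4-.5]); B=lambda u,v:np.array([220+(u+.5)/4-.5,130+(v+.5)/4-.5])
for s,f,a,b in((T,A,(193,226),(206,248)),(S,B,(145,412),(125,433))):
    p,q=[BR.inv().apply(onz(s,f(*x),.085)-O)*1000 for x in(a,b)]
    d=q-p; print(p.round(1),q.round(1),np.degrees(np.arctan2(d[1],d[0])))
for s,w in((T,(270,300,215,240)),(S,(245,262,225,245))):
    im=s["image"][w[2]:w[3],w[0]:w[1]]; m=(im.min(2)>190); P=np.argwhere(m)[:,::-1]+[w[0],w[2]]
    X=np.array([BR.inv().apply(onz(s,p,.085)-O)*1000 for p in P]); print(X.round(0).tolist())
E
```

```text
[-56.3  -1.1  85. ] [-75.1  -5.6  85. ] -166.56186289870317
[-49.8  -1.7  85. ] [-72.4  -7.4  85. ] -165.8951711812866
[[-60.0, -4.0, 85.0], [-63.0, -3.0, 85.0], [-67.0, -5.0, 85.0], [-69.0, -4.0, 85.0], [-70.0, -7.0, 85.0], [-84.0, -21.0, 85.0], [-87.0, -11.0, 85.0], [-84.0, 22.0, 85.0], [-87.0, 11.0, 85.0], [-86.0, 23.0, 85.0], [-90.0, 12.0, 85.0]]
[]
```

Only about 51° of clockwise turn is needed, as the bar sits about 14° counter-clockwise of the box x axis. I'll approach the knob tilted 12° away from the prop.

```bash
cat >> h.py <<'E'
def kn(yaw,z,tilt=12,ax=(-.0505,.0005),g=.019):
    R=down(yaw,tilt); p=box(ax[0],ax[1],0); d=R.as_matrix()[:,2]*g
    return (np.array([p[0]+d[0],p[1]+d[1],z]),R)
E
python3 - <<'E'
from h import *
plan([kn(-59.6,.145),kn(-59.6,.062)],vmax=14,claw=.6)
E
```

```text
[-0.02,-0.16,0.09,0.6,-0.07,-0.7,0.6, 0.01,-0.16,0.1,0.6,-0.08,-0.69,0.6, 0,0.12,0.54,0,0,0,0.6, 0,0.11,0.54,0,0,0,0.6, 0,0.12,0.54,0,0,0,0.6, 0,0.11,0.54,0,0,0,0.6, 0,0.12,0.55,0,0,0,0.6, 0,0.11,0.54,0,0,0,0.6]
end [0.5191 0.0309 0.0621] [-1.6799e+02  5.0000e-02 -5.9600e+01]
```

Call:
jog_arm(
  motion=[-0.02,-0.16,0.09,0.6,-0.07,-0.7,0.6,0.01,-0.16,0.1,0.6,-0.08,-0.69,0.6,0,0.12,0.54,0,0,0,0.6,0,0.11,0.54,0,0,0,0.6,0,0.12,0.54,0,0,0,0.6,0,0,0,0,0,0,0.6],
)

```text
time_s: 25.75
ee_pos: [0.5183, 0.0311, 0.1023]
orientation: [-168.1, 0.1, -59.6]
wrist_force: [-0.2, -0.4, 0.7]
finger_gap: 0.0512
```

Call:
jog_arm(
  motion=[0,0.11,0.54,0,0,0,0.6,0,0.12,0.55,0,0,0,0.6,0,0.11,0.54,0,0,0,0.6,0,0,0,0,0,0,0.6],
)

```text
time_s: 26.25
ee_pos: [0.5181, 0.0306, 0.0613]
orientation: [-168.1, 0.1, -59.7]
wrist_force: [0.5, 0.1, -0.5]
finger_gap: 0.0512
```

```bash
python3 show.py k
```

```text
26.25 [0.51814045 0.03058424 0.06125242] [-1.68075424e+02  1.30945591e-01 -5.96607125e+01] [ 0.5  0.1 -0.5] 0.0511910337200813
box frame TCP mm [-47.7   1.5  61.3]
```

View pics/k.png

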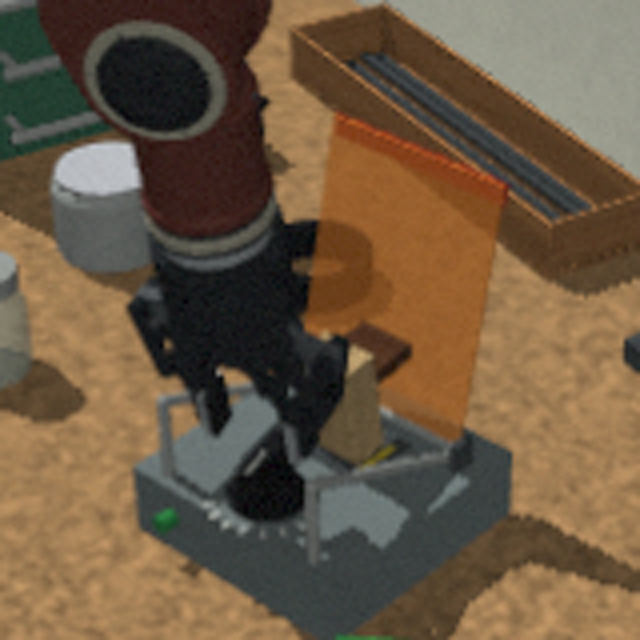

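Call:
jog_arm(
  motion=[0,0,0,0,0,0,0.1,0,0,0,0,0,0,0.1,0,0,0,0,0,0,0.1,0,0,0,0,0,0,0.1,0,0,0,0,0,0,0.1,0,0,0,0,0,0,0.1],
  newtons=25,
)

```text
time_s: 27.05
ee_pos: [0.5191, 0.0307, 0.0626]
orientation: [-167.9, 0.0, -59.6]
wrist_force: [0.4, 0.1, 0.2]
finger_gap: 0.009
```

```bash
python3 show.py; python3 - <<'E'
from h import *
from workcell import bot
st=bot.read_state(); print(st["wrist_torque"])
y0=st["orientation"][2]
# actual axis from present pose
R=Ro.from_euler('xyz',st["orientation"],degrees=True); ax=st["ee_pos"]-R.as_matrix()[:,2]*.019; a=BR.inv().apply(ax-O); print(a)
P,R0=kn(y0,.0); z=st["ee_pos"][2]
w=[kn(y0-7*i,z,12,(a[0],a[1])) for i in range(1,9)]
plan([(*q,1) for q in w],p=st["ee_pos"],R=R,claw=.1)
E
```

```text
27.05 [0.51912994 0.03067995 0.06261141] [-1.67942899e+02  3.66006977e-02 -5.96269946e+01] [0.4 0.1 0.2] 0.009032472632591746
box frame TCP mm [-46.7   1.3  62.6]
[-0.02886957  0.15757135  0.05353481]
[-0.05054633  0.00034846  0.08119227]
[0.02,0,0,-0.01,0.15,0.68,0.1, 0.02,0,0,0,0.14,0.69,0.1, 0.02,0,0,0,0.15,0.68,0.1, 0.02,0.01,0,0,0.14,0.69,0.1, 0.02,0,0,0.01,0.15,0.68,0.1, 0.02,0,0,0,0.15,0.69,0.1, 0.02,0,0,-0.01,0.14,0.68,0.1, 0.01,0,0,0,0.15,0.69,0.1]
end [0.5194 0.0271 0.0626] [-1.6805e+02 -3.0000e-02 -1.1566e+02]
```

Call:
jog_arm(
  motion=[0,0,0,0,0,0,0,0,0,0,0,0,0,0,0,0,0,0,0,0,0],
)

```text
time_s: 27.42
ee_pos: [0.5191, 0.0306, 0.0626]
orientation: [-167.9, 0.0, -59.6]
wrist_force: [0.7, -0.4, 0.6]
finger_gap: -0.0001
```

```bash
python3 - <<'E'
from h import *
from workcell import bot
s=bot.snapshot("side"); pickle.dump(s,open("m.pkl","wb"))
st=bot.read_state(); print(st["finger_gap"],proj(s,st["ee_pos"]))
E
```

```text
-4.198934223655944e-06 [[256.23935593 238.78418102]]
```

```bash
python3 - <<'E'
from h import *
s=load("m"); crop(s,220,190,80,75,8,"pics/m.png")
E
```

```text
(no output)
```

View pics/m.png

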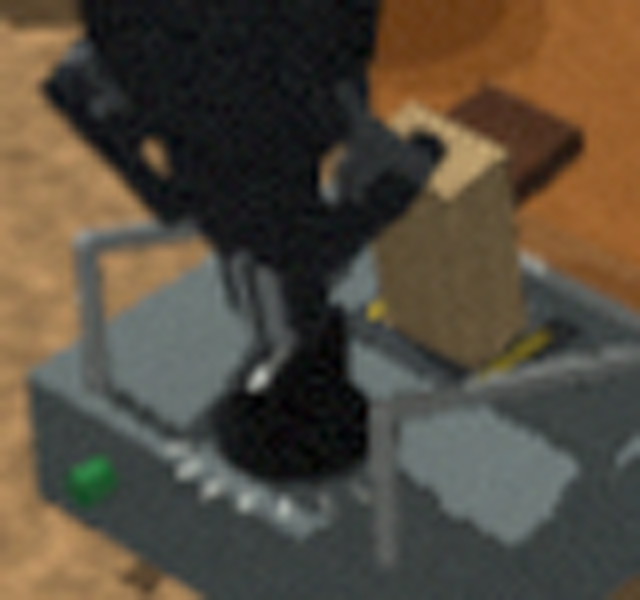

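The fingers shut on nothing, since the gap reads 0. In picture m the shut tips sit just above the bar top, around (285,360), while the white line is still visible at (262,378). So the real tips are about 20 mm higher than the reported TCP. I'll regrip lower with more tilt to clear the prop.

```bash
python3 - <<'E'
from h import *
plan([kn(-59.6,.075,22,g=.027),kn(-59.6,.050,22,g=.027)],vmax=6,claw=.5)
E
```

```text
[0,-0.12,-0.14,0.33,0,0,0.5, 0,-0.12,-0.14,0.33,0,0,0.5, -0.01,-0.13,-0.13,0.33,0,0,0.5, 0,0.07,0.19,0,0,0,0.5, 0,0.08,0.18,0,0,0,0.5, 0,0.07,0.19,0,0,0,0.5, 0,0.08,0.18,0,0,0,0.5, 0,0.07,0.19,0,0,0,0.5]
end [0.5245 0.034  0.0499] [-1.5804e+02  4.0000e-02 -5.9630e+01]
```

Call:
jog_arm(
  motion=[0,0,0,0,0,0,0.5,0,0,0,0,0,0,0.5,0,-0.12,-0.14,0.33,0,0,0.5,0,-0.12,-0.14,0.33,0,0,0.5,0,-0.13,-0.13,0.33,0,0,0.5,0,0.07,0.19,0,0,0,0.5,0,0.08,0.18,0,0,0,0.5,0,0,0,0,0,0,0.5],
)

```text
time_s: 28.48
ee_pos: [0.5243, 0.0333, 0.0647]
orientation: [-158.1, 0.1, -59.7]
wrist_force: [-0.7, 1.3, -0.0]
finger_gap: 0.0425
```

Call:
jog_arm(
  motion=[0,0.07,0.19,0,0,0,0.5,0,0,0,0,0,0,0.5],
)

```text
time_s: 28.72
ee_pos: [0.5245, 0.0339, 0.0598]
orientation: [-158.1, 0.1, -59.6]
wrist_force: [0.1, -0.0, -0.2]
finger_gap: 0.0425
```

Call:
jog_arm(
  motion=[0,0.08,0.18,0,0,0,0.5,0,0.07,0.19,0,0,0,0.5,0,0,0,0,0,0,0.5],
)

```text
time_s: 29.1
ee_pos: [0.5253, 0.0336, 0.051]
orientation: [-158.1, 0.1, -59.6]
wrist_force: [0.1, 0.4, 0.1]
finger_gap: 0.0428
```

Call:
jog_arm(
  motion=[0,0,0,0,0,0,0.05,0,0,0,0,0,0,0.05,0,0,0,0,0,0,0.05,0,0,0,0,0,0,0.05,0,0,0,0,0,0,0.05],
  newtons=25,
)

```text
time_s: 29.72
ee_pos: [0.5257, 0.0331, 0.0514]
orientation: [-158.1, 0.0, -59.6]
wrist_force: [-0.4, -2.0, 5.3]
finger_gap: 0.013
```

```bash
python3 - <<'E'
from h import *
from workcell import bot
st=bot.read_state(); y0=st["orientation"][2]; R=Ro.from_euler('xyz',st["orientation"],degrees=True)
ax=st["ee_pos"]-R.as_matrix()[:,2]*.027; a=BR.inv().apply(ax-O); print(a,st["wrist_torque"])
w=[(*kn(y0-6*i,.0525,22,(-.0505,.0003),.027),1) for i in range(1,10)]
plan(w,claw=.05)
E
```

```text
[-0.04947333 -0.00063619  0.07642276] [-0.46872008  0.1057039  -0.00440753]
[0,0.01,-0.05,0.01,0.23,0.56,0.05, 0.04,0,0,0,0.22,0.55,0.05, 0.04,0.01,-0.01,0,0.23,0.56,0.05, 0.04,0,0,0,0.22,0.55,0.05, 0.05,0,0,0,0.23,0.56,0.05, 0.04,0,0,0,0.22,0.56,0.05, 0.04,0,0,0,0.22,0.55,0.05, 0.04,0.01,0,0,0.23,0.56,0.05, 0.04,0,0,0,0.22,0.56,0.05]
end [0.525  0.0247 0.0525] [-1.5800e+02  5.0000e-02 -1.1366e+02]
```

Call:
jog_arm(
  motion=[0.03,0.01,-0.05,0,0.23,0.56,0.05,0.04,0,0,0,0.22,0.55,0.05,0.04,0,0,0,0.23,0.56,0.05,0.04,0,0,0,0.22,0.55,0.05,0,0,0,0,0,0,0.05],
)

```text
time_s: 30.35
ee_pos: [0.5322, 0.0306, 0.0639]
orientation: [-159.4, 0.2, -83.1]
wrist_force: [0.4, -0.2, -0.8]
finger_gap: 0.0043
```

```bash
python3 show.py; python3 -c "
from workcell import bot
print(bot.read_state()['wrist_torque'])"
```

```text
30.35 [0.53217233 0.03064987 0.06389472] [-159.44722619    0.17710866  -83.1340979 ] [ 0.4 -0.2 -0.8] 0.004274182367703947
box frame TCP mm [-34.2  -2.4  63.9]
[-0.0780999   0.35276829  0.00187667]
```

Call:
jog_arm(
  motion=[0,0,0,0,0,0,0.05],
)

```text
time_s: 30.48
ee_pos: [0.5326, 0.0286, 0.0642]
orientation: [-159.4, 0.1, -83.3]
wrist_force: [0.1, -0.5, 1.4]
finger_gap: 0.0045
```

```bash
python3 show.py n; python3 - <<'E'
from workcell import bot
from h import *
st=bot.read_state();print(st['joint_positions'].round(1),st["joint_torque"].round(1))
R=Ro.from_euler('xyz',st["orientation"],degrees=True)
for g in(0,.019,.04): print(proj(load("n"),st["ee_pos"]-R.as_matrix()[:,2]*g))
# white line pixels in side view
s=load("n"); im=s["image"][220:250,235:275].astype(int); P=np.argwhere(im.min(2)>150)[:,::-1]+[235,220]
for p in P: print(p,(BR.inv().apply(onz(s,p,.085)-O)*1000).round(0),im[p[1]-220,p[0]-235].tolist())
E
```

```text
30.475 [0.53263226 0.02863948 0.06419279] [-1.59396956e+02  1.44110439e-01 -8.33255400e+01] [ 0.1 -0.5  1.4] 0.0044727402025550745
box frame TCP mm [-34.3  -4.5  64.2]
[-5.000e+00  3.100e+01  1.000e-01  1.283e+02 -7.800e+01  8.000e-01
 -1.050e+01] [ -0.4 -34.4   0.3  -7.9  -0.   -0.2   0. ]
[[261.52426834 237.00217446]]
[[259.09737024 232.30096727]]
[[256.35180065 226.97943189]]
```

The wrist hit its joint limits: with the tilt, j6 is at 0.8° and j5 at -78°, so the fingers slid off the knob. I'll retreat up and straighten, then turn the knob by pushing its front arm sideways with shut, vertical fingers. That keeps the gripper well away from the prop.

```bash
python3 - <<'E'
from h import *
t=load("m"); B=lambda u,v:np.array([220+(u+.5)/8-.5,190+(v+.5)/8-.5])
for n,u,v in(("front -13,-20",450,197),("right 13,-20",515,155),("back 13,20",412,103)):
    print(n,(BR.inv().apply(onz(t,B(u,v),.126)-O)*1000).round(1))
plan([(box(-.055,-.005,.12),down(-80,10)),(box(-.09,-.03,.16),down(-73.6))],vmax=12,claw=0.05)
E
```

```text
front -13,-20 [ -2.9 -24.6 126. ]
right 13,-20 [ 26.5 -24.2 126. ]
back 13,20 [ 25.9  18.5 126. ]
[0.03,-0.01,-0.47,-0.21,-0.02,-0.07,0.05, 0.03,0.01,-0.48,-0.21,-0.01,-0.07,0.05, 0.02,0.03,-0.47,-0.21,-0.02,-0.06,0.05, 0.02,0.05,-0.47,-0.22,-0.01,-0.07,0.05, 0.02,0.07,-0.47,-0.21,-0.02,-0.06,0.05, 0.23,0.2,-0.36,-0.2,-0.01,-0.13,0.05, 0.23,0.21,-0.35,-0.2,-0.01,-0.13,0.05, 0.22,0.23,-0.35,-0.2,-0.01,-0.13,0.05, 0.21,0.25,-0.34,-0.2,-0.01,-0.12,0.05, 0.2,0.27,-0.33,-0.2,-0.01,-0.13,0.05]
end [ 0.4863 -0.0115  0.16  ] [-1.800e+02 -3.000e-02 -7.359e+01]
```

Call:
jog_arm(
  motion=[0.03,0,-0.47,-0.21,-0.02,-0.07,0.05,0.03,0.01,-0.48,-0.21,-0.01,-0.07,0.05,0.02,0.03,-0.47,-0.21,-0.02,-0.06,0.05,0.02,0.05,-0.47,-0.22,-0.01,-0.07,0.05,0.02,0.07,-0.47,-0.21,-0.02,-0.06,0.05,0.23,0.2,-0.36,-0.2,-0.01,-0.13,0.05,0.23,0.21,-0.35,-0.2,-0.01,-0.13,0.05,0.22,0.23,-0.35,-0.2,-0.01,-0.13,0.05,0.21,0.25,-0.34,-0.2,-0.01,-0.12,0.05,0.2,0.27,-0.33,-0.2,-0.01,-0.13,0.05],
)

```text
time_s: 31.78
ee_pos: [0.4867, -0.0117, 0.1517]
orientation: [-179.4, -0.0, -73.8]
wrist_force: [-0.1, 0.1, 0.3]
finger_gap: 0.0041
```

```bash
cat > kangle.py <<'E'
import sys
from h import *
from workcell import bot
st=bot.read_state();print(st["joint_positions"].round(1),st["orientation"].round(1),(BR.inv().apply(st["ee_pos"]-O)*1000).round(1),st["finger_gap"])
for n in("top","side"):
    s=bot.snapshot(n); pickle.dump(s,open(f"k_{n}.pkl","wb"))
    X=[]
    yy,xx=np.mgrid[0:420,0:560]
    c=proj(s,box(-.05,0,.085))[0]; im=s["image"].astype(int)
    for v in range(int(c[1])-16,int(c[1])+17):
        for u in range(int(c[0])-16,int(c[0])+17):
            q=BR.inv().apply(onz(s,(u,v),.085)-O)*1000+[50,0,0]
            if np.hypot(q[0],q[1])<29 and im[v,u].min()>float(sys.argv[1]): X.append((*q[:2].round(1),int(im[v,u].min())))
    print(n,X)
    if len(X)>2:
        P=np.array(X)[:,:2].astype(np.float32); l=cv2.fitLine(P,cv2.DIST_L2,0,.01,.01).ravel(); print("angle",np.degrees(np.arctan2(l[1],l[0])),P.mean(0))
E
python3 kangle.py 140
```

```text
[-33.7  31.5  49.4 113.  -31.9  49.4 -40.8] [-179.4   -0.   -73.8] [-89.8 -30.2 151.7] 0.004138742735244927
top []
side [(np.float64(-2.3), np.float64(-1.2), 147), (np.float64(-6.7), np.float64(-2.2), 144), (np.float64(-18.7), np.float64(-0.6), 148), (np.float64(-17.1), np.float64(-2.4), 177), (np.float64(-21.5), np.float64(-3.4), 151)]
angle 2.7252798 [-13.26  -1.96]
```

```bash
python3 - <<'E'
from h import *
plan([(box(-.07,-.034,.09),down(-73.6)),(box(-.07,-.034,.05),down(-73.6))],vmax=12,claw=0)
E
```

```text
[0.02,-0.12,0.42,-0.01,0,0,0, 0.02,-0.12,0.42,-0.01,0,-0.01,0, 0.02,-0.12,0.41,-0.01,0,0,0, 0.02,-0.12,0.41,-0.02,0,-0.01,0, 0.02,-0.13,0.42,-0.01,0,0,0, 0.01,-0.12,0.41,-0.02,-0.01,-0.01,0, 0,0,0.4,0,0,0,0, 0,0,0.4,0,0,0,0, 0,0,0.4,0,0,0,0, 0,0,0.4,0,0,0,0]
end [ 0.5067 -0.0097  0.0501] [ 1.7998e+02  1.0000e-02 -7.3590e+01]
```

Call:
jog_arm(
  motion=[0.02,-0.12,0.42,0,0,0,0,0.02,-0.12,0.42,0,0,0,0,0.02,-0.12,0.41,0,0,0,0,0.02,-0.12,0.41,0,0,0,0,0.02,-0.13,0.42,0,0,0,0,0.01,-0.12,0.41,0,0,0,0,0,0,0.4,0,0,0,0,0,0,0.2,0,0,0,0,0,0,0.2,0,0,0,0,0,0,0,0,0,0,0],
)

```text
time_s: 33.12
ee_pos: [0.5063, -0.0083, 0.0696]
orientation: [-179.3, -0.1, -73.8]
wrist_force: [-0.6, 0.8, -0.0]
finger_gap: 0.0
```

Call:
jog_arm(
  motion=[0,0,0.15,0,0,0,0,0,0,0.15,0,0,0,0,0,0,0,0,0,0,0],
)

```text
time_s: 33.5
ee_pos: [0.5064, -0.0082, 0.062]
orientation: [-179.3, -0.1, -73.8]
wrist_force: [-0.5, 0.6, -0.6]
finger_gap: 0.0001
```

```bash
python3 show.py
```

```text
33.5 [ 0.50639819 -0.00819835  0.06200876] [-1.79313483e+02 -6.03995612e-02 -7.38249723e+01] [-0.5  0.6 -0.6] 8.630249709138497e-05
box frame TCP mm [-69.9 -32.4  62. ]
```

Call:
jog_arm(
  motion=[0,0,0.1,0,0,0,0,0,0,0.1,0,0,0,0,0,0,0,0,0,0,0],
)

```text
time_s: 33.88
ee_pos: [0.5065, -0.0082, 0.057]
orientation: [-179.3, -0.1, -73.8]
wrist_force: [-1.0, 0.1, 0.2]
finger_gap: -0.0003
```

Call:
jog_arm(
  motion=[0,0,0.1,0,0,0,0,0,0,0.1,0,0,0,0,0,0,0,0,0,0,0],
)

```text
time_s: 34.25
ee_pos: [0.5065, -0.0082, 0.052]
orientation: [-179.3, -0.1, -73.8]
wrist_force: [-0.2, 0.1, -0.1]
finger_gap: 0.0003
```

Call:
jog_arm(
  motion=[-0.08,0,0,0,0,0,0,-0.08,0,0,0,0,0,0,-0.08,0,0,0,0,0,0,-0.08,0,0,0,0,0,0,-0.08,0,0,0,0,0,0,0,0,0,0,0,0,0],
)

```text
time_s: 35.0
ee_pos: [0.5039, 0.0016, 0.0522]
orientation: [-179.3, -0.1, -73.8]
wrist_force: [-0.1, 0.5, -0.1]
finger_gap: -0.0001
```

Call:
jog_arm(
  motion=[-0.08,0,0,0,0,0,0,-0.08,0,0,0,0,0,0,0,0,0,0,0,0,0],
)

```text
time_s: 35.38
ee_pos: [0.5027, 0.0055, 0.0522]
orientation: [-179.3, -0.1, -73.8]
wrist_force: [-0.4, 0.6, -0.8]
finger_gap: -0.0
```

Call:
jog_arm(
  motion=[-0.08,0,0,0,0,0,0,-0.08,0,0,0,0,0,0,0,0,0,0,0,0,0],
)

```text
time_s: 35.75
ee_pos: [0.5023, 0.0073, 0.0524]
orientation: [-179.2, -0.3, -73.9]
wrist_force: [1.4, -4.2, -0.8]
finger_gap: -0.0003
```

```bash
python3 show.py
```

```text
35.75 [0.50229812 0.0072748  0.05243269] [-179.23918419   -0.26126605  -73.89479636] [ 1.4 -4.2 -0.8] -0.00030233061581423924
box frame TCP mm [-69.5 -16.4  52.4]
```

```bash
cat >> h.py <<'E'
def push(th,z=.052,r0=.019,h=.015,off=0):
    a=np.radians(th); u=np.array([np.cos(a),np.sin(a)]); n=np.array([-u[1],u[0]])
    c=np.array([-.05,0])+r0*u+h*n; return (box(c[0],c[1],z),down(-73.6-(180-th)))
E
python3 - <<'E'
from h import *
plan([(*push(t),2) for t in (181,)]+[(*push(t),1) for t in range(177,138,-4)],claw=0)
E
```

```text
[-0.02,-0.01,0.01,-0.04,-0.01,-0.06,0, -0.02,-0.02,0.01,-0.04,-0.02,-0.07,0, -0.06,0.04,0,0,0,0.4,0, -0.05,0.04,0,0,0,0.4,0, -0.06,0.04,0,0,0,0.4,0, -0.05,0.04,0,0,0,0.4,0, -0.05,0.04,0,0,0,0.4,0, -0.06,0.04,0,0.01,0,0.4,0, -0.05,0.04,0,0,0,0.4,0, -0.06,0.04,0,0,0,0.4,0]
[-0.05,0.04,0,0,0,0.4,0, -0.06,0.04,0,0,0,0.4,0]
end [0.4931 0.022  0.0519] [-1.7996e+02  3.0000e-02 -1.1259e+02]
```

Call:
jog_arm(
  motion=[-0.08,0,0,0,0,0,0,-0.08,0,0,0,0,0,0,-0.04,0,0,0,0,0,0,0,0,0,0,0,0,0],
)

```text
time_s: 36.25
ee_pos: [0.5006, 0.0096, 0.0524]
orientation: [-179.3, -0.5, -74.0]
wrist_force: [0.9, -8.1, -2.1]
finger_gap: -0.0001
```

Call:
jog_arm(
  motion=[-0.06,0.04,0,0,0,0.4,0,-0.06,0.04,0,0,0,0.4,0,-0.06,0.04,0,0,0,0.4,0,0,0,0,0,0,0,0],
)

```text
time_s: 36.75
ee_pos: [0.497, 0.0136, 0.0524]
orientation: [-179.2, -0.3, -86.0]
wrist_force: [0.6, -8.5, -1.3]
finger_gap: 0.0
```

```bash
python3 show.py;python3 kangle.py 140
```

```text
36.75 [0.49701046 0.01356728 0.0524134 ] [-179.1824016    -0.31016207  -86.03449063] [ 0.6 -8.5 -1.3] 4.255164963192928e-05
box frame TCP mm [-72.7  -8.9  52.4]
[-32.   41.1  43.7 117.1 -45.6  39.1 -44.3] [-179.2   -0.3  -86. ] [-72.7  -8.9  52.4] 4.255164963192928e-05
top []
side []
```

Call:
jog_arm(
  motion=[-0.06,0.04,0,0,0,0.4,0,-0.06,0.03,0,0,0,0.4,0,-0.06,0.04,0,0,0,0.4,0,0,0,0,0,0,0,0],
)

```text
time_s: 37.35
ee_pos: [0.4944, 0.0181, 0.0524]
orientation: [-179.1, -0.1, -98.0]
wrist_force: [0.0, -8.1, -2.7]
finger_gap: 0.0
```

Call:
jog_arm(
  motion=[-0.06,0.03,0,0,0,0.4,0,-0.06,0.03,0,0,0,0.4,0,0,0,0,0,0,0,0],
)

```text
time_s: 37.72
ee_pos: [0.4932, 0.0212, 0.0524]
orientation: [-179.1, -0.0, -106.0]
wrist_force: [-0.1, -8.0, -2.2]
finger_gap: -0.0006
```

```bash
python3 show.py
```

```text
37.725 [0.49318312 0.02121902 0.05239061] [-1.79128571e+02 -3.40240386e-02 -1.06036582e+02] [-0.1 -8.  -2.2] -0.000604908196897215
box frame TCP mm [-74.3  -0.4  52.4]
```

Call:
jog_arm(
  motion=[-0.06,0.03,0,0,0,0.3,0,-0.06,0.02,0,0,0,0.2,0,0,0,0,0,0,0,0],
)

```text
time_s: 38.1
ee_pos: [0.4927, 0.0219, 0.0525]
orientation: [-179.0, -0.2, -111.1]
wrist_force: [0.6, -12.5, -3.3]
finger_gap: -0.0001
```

Call:
jog_arm(
  motion=[-0.08,0.02,0,0,0,0,0,0,0,0,0,0,0,0],
)

```text
time_s: 38.35
ee_pos: [0.4928, 0.022, 0.0525]
orientation: [-178.9, -0.3, -111.2]
wrist_force: [-0.1, -14.6, -3.6]
finger_gap: -0.0001
```

Call:
jog_arm(
  motion=[-0.08,0.02,0,0,0,0,0,0,0,0,0,0,0,0],
)

```text
time_s: 38.6
ee_pos: [0.4928, 0.0222, 0.0526]
orientation: [-178.9, -0.5, -111.3]
wrist_force: [-0.1, -18.1, -5.7]
finger_gap: 0.0
```

The force rises with no further motion, so the knob is at its stop. Backing off, then checking.

Call:
jog_arm(
  motion=[0.3,0,0,0,0,0,0,0.4,0,0,0,0,0,0,0.3,0,0,0,0,0,0,0,0,-0.8,0,0,0,0,0,0,-1,0,0,0,0,0,0,-1,0,0,0,0,0.6,0,-1,0,0,0,0,0.8,0,-1,0,0,0,0,0.8,0,-0.5,0,0,0,0,0,0,0,0,0,0,0],
)

```text
time_s: 39.85
ee_pos: [0.4625, -0.0436, 0.1848]
orientation: [-179.3, 0.5, -111.0]
wrist_force: [-0.4, 0.0, -0.7]
finger_gap: -0.0001
```

Call:
jog_arm(
  motion=[1,0,-0.5,0,0,0,0,1,0,-0.5,0,0,0,0,1,0,0,0,0,0,0,1,0,0,0,0,0,0,1,0,0,0,0,0,0,1,0,0,0,0,0,0,1,0,0,0,0,0,0,0,0,0,0,0,0,0],
)

```text
time_s: 40.85
ee_pos: [0.3988, -0.2088, 0.2088]
orientation: [-179.3, 0.3, -111.2]
wrist_force: [0.4, -0.6, 0.1]
finger_gap: -0.0
```

```bash
python3 kangle.py 160; python3 - <<'E'
from h import *
s=load("k_top"); crop(s,225,150,110,110,5,"pics/final.png")
# cover lip in side view; frames
for n in("k_side","k_top"):
    s=load(n); im=s["image"].astype(int); b,g,r=im[...,0],im[...,1],im[...,2]
    for nm,m in(("orange",(r>120)&(r-b>90)&(g<.65*r)&(g>.3*r)),("nose/tan",(abs(r-g)<40)&(r>150)&(b>90)&(r-b>40))):
        m=m.astype(np.uint8); k,l,st,c=cv2.connectedComponentsWithStats(m); i=[j for j in range(1,k) if st[j,4]>30 and 200<c[j][0]<340 and 130<c[j][1]<270]
        print(n,nm,[(st[j].tolist(),c[j].round(0).tolist()) for j in i][:5])
E
```

```text
[-18.   27.2  63.3 113.9 -30.   56.5 -51.1] [-179.3    0.3 -111.2] [-229.8 -194.5  208.8] -4.344123681654188e-05
top [(np.float64(-1.4), np.float64(3.3), 163), (np.float64(-4.3), np.float64(4.2), 200), (np.float64(-7.2), np.float64(5.0), 199), (np.float64(-9.2), np.float64(8.8), 181), (np.float64(-10.1), np.float64(5.9), 162), (np.float64(-12.1), np.float64(9.7), 196), (np.float64(-14.2), np.float64(13.4), 172), (np.float64(-15.0), np.float64(10.5), 163), (np.float64(-17.1), np.float64(14.3), 195)]
angle -37.245636 [-10.066667   8.344444]
side []
k_side orange [([273, 149, 43, 76, 1899], [295.0, 184.0])]
k_side nose/tan [([269, 203, 14, 11, 87], [274.0, 208.0])]
k_top orange [([242, 160, 47, 18, 153], [266.0, 168.0])]
k_top nose/tan [([34, 90, 501, 330, 70923], [246.0, 238.0]), ([197, 164, 13, 18, 168], [203.0, 172.0]), ([268, 197, 16, 13, 128], [276.0, 203.0])]
```

```bash
python3 -c "
from workcell import bot
print(bot.read_state()['wrist_force']); print(bot.finish_job())"
```

```text
[-0.42939127  0.74897903  0.47269149]
the job is handed in; nothing more can be done
None
```

The cover is propped open on the seated prop, the knob is at its clockwise stop, and I handed the job in at about 41 s; the hand-in gives no verdict.

**What I did**
- **Cover and prop:** I gripped the prop, lifted the cover past vertical with its nose, and felt for the socket with about 6.5 N at first contact. I pressed it home at about 12 N, then eased off and let go.
- **Knob:** I turned it clockwise by pushing its front arm with shut fingers. It moved at about 8 N until it stopped; I let the force rise to about 18 N, then backed off.

**Last checks**
- **Knob:** the white line in the top view is at -37.2° to the box axis, which is about 2.0 rad, the stop.
- **Prop:** its foot stood about 22 mm above the bench and about 3 mm from the recess middle when I let go. It leans roughly 6.5°, and its top is where it was before the knob work.
- **Cover:** it still stands upright in both views; I did not measure its angle.
- **Robot:** the arm is clear and the wrist force reads about zero.
- **Not checked:** I did not re-measure the bystanders, and nothing measured the contact forces on the cover and knob directly.

**What went wrong**
- **First grip on the knob:** it closed on nothing, because the fingertips sit about 20 mm higher than the reported tool point.
- **Second grip:** it slid off with the wrist at its joint limits, after turning the knob only slightly, so I switched to pushing.
- **Camera disagreement:** the two cameras differed by about 3 mm on the socket position; feeling for it settled that.
- **Last picture:** it was refused because the 12-picture limit was reached, so the final check used numbers only.

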